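# Lay out the smear kit in order of use

### The job

Pack the smear kit: lay the blue forceps, the yellow probe and the green spatula into the kit tray in their order of use - forceps in the place next to the tray's orange side, probe in the middle place, spatula in the last - each lying level on both rails between its prongs, with its handle (for the forceps, its grip) centred on the tray and its tip towards the tray's black-padded end. The probe and the spatula hang by keyhole tabs on the dark sloping rack: push each up the slope until the screw head lies in the wide hole, then lift it off without forcing it. Put the instruments down rather than dropping them, and leave the other things on the bench where they stand.

Things in the scene. Friction and masses are not known exactly. Their poses are not given: they have to be found in the camera images.
- tray: Fixed steel kit tray, 220 mm (x) by 190 (y), rim 12 high, floor 4 thick. Origin at the centre of its underside, on the table, z up. Two grey rails run along y at x = -33 and +33 mm, 10 mm wide, tops 22 mm above the table; the 56 mm between them is free down to the floor for the fingers. Orange bar on the +y side; black pad on the floor at the -x end, where the tips go.
- place1 (a point): Middle of the first (next to the orange side) place of the tray, level with the rail tops, 22 mm above the table; axes as the tray's. An instrument lies here along x, its underside at this height, on both rails between prongs 13 mm high that leave 28 mm of width. Tray y = +55 mm.
- place2 (a point): Middle of the middle place of the tray, level with the rail tops, 22 mm above the table; axes as the tray's. An instrument lies here along x, its underside at this height, on both rails between prongs 13 mm high that leave 28 mm of width. Tray y = 0 mm.
- place3 (a point): Middle of the last place of the tray, level with the rail tops, 22 mm above the table; axes as the tray's. An instrument lies here along x, its underside at this height, on both rails between prongs 13 mm high that leave 28 mm of width. Tray y = -55 mm.
- rack: Fixed dark grey sloping hanger rack, base 190 mm (x) by 220 (y). Origin at the centre of its underside, on the table. Side frames at y = -105 and +105 mm, 185 high at the back. The slope rises along +x at 35 degrees, 120 mm above the origin. In it lie two cross bars along y: a 12 mm one 40 mm down the slope, a 46 mm one 75 mm up the slope; open between and behind them for fingers.
- stud_left (a point): Foot of a steel stud on the rack's upper bar, at rack y = +52 mm, 84 mm up the slope, square to the slope: neck 5 mm in diameter, screw head 11 mm in diameter and 4 mm thick, its underside 6.5 mm above the bar. The point's axes are the rack's (level), not the slope's.
- stud_right (a point): Foot of a steel stud on the rack's upper bar, at rack y = -52 mm, 84 mm up the slope, square to the slope: neck 5 mm in diameter, screw head 11 mm in diameter and 4 mm thick, its underside 6.5 mm above the bar. The point's axes are the rack's (level), not the slope's.
- forceps_mid (a point): Blue rigid forceps lying flat on the table, 168 mm long, 12 mm thick, 50 g; this point is the middle of the grip, half-way up, 6 mm above the underside. x runs from the tip towards the joined heel (78 mm away), z up. For 20 mm either way along x its two arms are parallel, 18 mm wide over all (y), and can be grasped across without giving way.
- forceps_tip (a point): Tip end of the forceps, 90 mm from the middle of the grip along its -x.
- probe_mid (a point): Probe with a yellow handle and thin round steel point. This point: middle of its handle, half-way up, 7 mm above its flat underside, near the centre of mass. x runs from the tip to the steel hanging tab, z out of its upper face. Handle 100 mm long, 14 wide (y), 14 thick; all 195 mm, 70 g. Starts on either stud, tip down the slope, underside on both bars.
- probe_tip (a point): End of the probe's point, 100 mm from the middle of its handle along its -x.
- spatula_mid (a point): Spatula with a green handle and flat steel blade 22 mm wide. This point: middle of its handle, half-way up, 7 mm above its flat underside, near the centre of mass. x runs from the tip to the steel hanging tab, z out of its upper face. Handle 100 mm long, 14 wide (y), 14 thick; all 195 mm, 70 g. Starts on either stud, tip down the slope, underside on both bars.
- spatula_tip (a point): End of the spatula's blade, 100 mm from the middle of its handle along its -x.
- probe_hole (a point): Centre of the hole (22 mm along x, 20 wide) in the probe's steel tab (4 mm thick, 36 wide, level with the underside, x = 50 to 95 mm from mid-handle), 62 mm from mid-handle along +x. A 9 mm slot runs on from it along +x; the stud sits at the slot's end. Push 22 mm up the slope (along +x): the head is then centred in the hole; lift off square to the slope (+z), 15 mm or more.
- spatula_hole (a point): Centre of the hole (22 mm along x, 20 wide) in the spatula's steel tab (4 mm thick, 36 wide, level with the underside, x = 50 to 95 mm from mid-handle), 62 mm from mid-handle along +x. A 9 mm slot runs on from it along +x; the stud sits at the slot's end. Push 22 mm up the slope (along +x): the head is then centred in the hole; lift off square to the slope (+z), 15 mm or more.
- white_jar: White jar with a red label, 60 mm diameter, 85 mm high, standing loose; origin at the centre of its underside. Leave it alone.
- yellow_cup: Clear specimen cup with a yellow lid, 56 mm diameter, 62 mm high, loose; origin at the centre of its underside. Leave it alone.
- amber_bottle: Amber bottle, 60 mm diameter, 130 mm high, loose; origin at the centre of its underside. Leave it alone.
- saline_bottle: White bottle with a blue cap, 56 mm diameter, 140 mm high, loose; origin at the centre of its underside. Leave it alone.
- slide_box: Green slide box, 85 x 65 x 29 mm, loose; origin at the centre of its underside. Leave it alone.
- timer: Red bench timer, 60 x 75 x 23 mm, loose; origin at the centre of its underside. Leave it alone.
- pipette: Blue and white micropipette lying on the table along its x, 262 mm long (135 mm towards -x, 127 mm towards +x), 26 mm high, up to 44 mm wide, loose; origin on the table. Leave it alone.
Things that resemble listed ones, but are neither listed nor needed, are in the scene too. Of the things that look like the part that bears forceps_mid, the middle-sized one is meant.

How it is judged:
At the end, for the whole second after the job is handed in: In the tray's frame, the middles of forceps, probe and spatula lie within 15 mm of x = 0 and within 11 mm of y = +55, 0 and -55 mm, each resting on both rails (height within 3.5 mm, level to 0.1 rad), tip towards -x, released and at rest; every bystander within 20 mm of its start (x of forceps_mid in the frame of tray between -0.015 and 0.015 m and y of forceps_mid in the frame of tray between 0.044 and 0.066 m and z of forceps_mid in the frame of tray between 0.0245 and 0.0315 m and x of each of forceps_tip, probe_tip, spatula_tip in the frame of tray below -0.06 m and angle between the z axis of each of forceps_mid, probe_mid, spatula_mid and the z axis of tray, either way round below 0.1 rad and linear speed of each of forceps, probe, spatula below 0.02 m/s and x of probe_mid in the frame of tray between -0.015 and 0.015 m and y of probe_mid in the frame of tray between -0.011 and 0.011 m and z of probe_mid in the frame of tray between 0.0255 and 0.0325 m and x of spatula_mid in the frame of tray between -0.015 and 0.015 m and y of spatula_mid in the frame of tray between -0.066 and -0.044 m and z of spatula_mid in the frame of tray between 0.0255 and 0.0325 m and distance of each of white_jar, yellow_cup, amber_bottle, saline_bottle, slide_box, timer, pipette from where it was at the start of the episode below 0.02 m); the robot touches nothing.
It fails at once if an instrument is dropped (falls freely faster than 0.7 m/s, a drop of about 25 mm) ((contact force between forceps and anything else below 0.01 N and linear speed of forceps above 0.7 m/s) or (contact force between probe and anything else below 0.01 N and linear speed of probe above 0.7 m/s) or (contact force between spatula and anything else below 0.01 N and linear speed of spatula above 0.7 m/s)).
It fails at once if the probe or the spatula is forced against the rack with more than 30 N (contact force between any of probe, spatula and rack above 30 N).
It fails at once if one of the other things is pushed more than 20 mm (distance of any of white_jar, yellow_cup, amber_bottle, saline_bottle, slide_box, timer, pipette from where it was at the start of the episode above 0.02 m).
It fails at once if one of the other things is knocked over (angle between any of white_jar, yellow_cup, amber_bottle, saline_bottle, slide_box, timer, pipette's own z axis and vertical above 0.5 rad).
It also fails if it takes over 72 s, if anything falls off the work surface, if the arm or the gripper's body presses on something with over 40 N, if the wrist force passes 120 N, or if a joint passes its speed limit or range.

### The arm

A 6-joint arm with a two-finger parallel gripper is mounted at the origin on the work surface. World frame = base frame: x ahead of the robot, y to its left, z up, the work surface at z = 0. Lengths are in m, angles in rad, forces in N, time in s.
With the tool pointing down it reaches from about 0.375 to 0.825 m from the base axis. Payload 5.5 kg.
Tool frame: the origin (TCP) lies at the centre of the arm's flange, where the gripper is bolted on; the fingertips stand r.tip_extent ahead of it and the grasp point (between the pads) lies 155 mm ahead of it (r.tip_extent is the distance from the TCP to the fingertips, in m); z points along the fingers, y is the direction in which the jaws open and shut (so a half turn about z gives the same grasp; the last joint's range is limited). The gripper opens to 85 mm and grips with 20 to 120 N. Pads are 22 mm wide; open, the fingers measure 114 mm over their backs; the gripper's body (76 mm by 85 mm) begins 54 mm behind the grasp point. The pads swing forward as they close: fully open they stand 13 mm farther back than shut.
Start: joints at [-1.234, 0.314, -0.047, 1.21, 0, 1.571], TCP at [0.198, -0.566, 0.405] pointing down, gripper open.
Joint ranges: [-2.67, 2.67], [-0.69, 1.73], [-1.03, 1.25], [-2.08, 2.16], [-1.42, 1.45], [-3.14, 3.14]. Speed limits (rad/s): [2.39, 2.39, 3.01, 3.14, 3.14, 3.14].

### API

Orientations are given as a unit quaternion [x, y, z, w].
In Python, from workcell import r, viewer gives the robot as it stands.
- The arm moves only by the tool drive_tool, never from a script. Its argument "deltas" is a list of rows, each an object of numbers: "jaw": the closure, from -1 (fully open) to 1 (shut); "tx", "ty", "tz": the shift along the tool's x, y, z normalised to -1 to 1, where 1 is 0.6 m; "turn": the turn about the tool's z normalised to -1 to 1, where 1 is 360 degrees. In form: [{"jaw": .., "tx": .., "ty": .., "tz": .., "turn": ..}, ...]. A call has 1 to 5 rows; each row is the pose to reach, as a shift and turn from the pose commanded when the call began, along the tool's axes at that moment, turning the shorter way round; what a row does not reach only later rows make up. A row lasts 1/10 s, in which the tool goes at most 50 mm and 8.59 degrees, less where a joint would pass 70% of its speed; a pose out of reach is approached as far as the arm can. A call with a number of a shift or a turn outside -1 to 1 is refused whole. A call with a gripper value outside its range is refused whole. The fingers move at their own pace and stop on an object; "newtons" is the grip in N (left out, the last holds). Time passes only in rows, so rows that repeat a pose let the fingers close. It gives the time, the measured TCP pose, the force and the opening at its end, in the units of the state.
- r.get_obs(): the state, without advancing time (a new reading comes with each control period).
- viewer.get_image(name): name is "scene" or "top" or "wrist"; returns a dict with "frame" (480x640x3 uint8, red, green, blue), "depth" (480x640 float32, m along the optical axis (not along the pixel's ray), 0 where there is no reading), "fx", "fy", "cx", "cy" (pixels), "k1" (the pictures are not rectified: a ray, as slopes to the right and down, at radius r is drawn at 1 + k1 r^2 times it, then the intrinsics apply), "origin" and "rotation" of the camera in the world; the wrist camera has in their place "tool_from_camera" (4x4, takes a point from camera to tool coordinates, whose origin is the TCP and whose axes are the flange's). Camera axes: x right, y up, looking along -z (the intrinsics and any distortion apply to the point x, -y, -z); pixel columns grow to the right and rows downward; lengths in m; the calibration is good to about 2 mm. A picture is of the moment at which its call begins: read the wrist's pose just before it.
- r.close_job(): hands the job in, once; it reports no verdict.
The state is a dict: "time_s": time; "qpos": joint angles; "qvel": joint speeds; "effort": joint torques, N m; "tool_pos": TCP position; "orientation": TCP orientation; "ft_force": force on the tool from outside, world axes, zero at the start; "ft_torque": the same for the moment, N m; "grip_width": opening from 0.0 (shut) to 1.0 (fully open).
Only numpy, scipy, OpenCV 4.12 (cv2) and the standard library are available. Lean on these libraries where they do the work, as an engineer would, in place of code of your own. Each camera call takes 0.05 s, during which the arm holds its last target.

## Working session

There is one attempt and no reset: what is moved stays moved. The work goes in short steps, Python scripts to look and compute and a tool call to move; the robot and the scene stay as the last step left them, time stands still between calls to the robot, and variables do not carry over. Pictures are saved under pics/ and viewed, and the job is handed in when it is done.

Besides the shell and the picture viewer there is one more tool, called after "Emit:" in YAML: its name, and indented under it one key for each argument. drive_tool: Moves the arm, as the interface text tells. Scaled input: -1 to 1 covers 0.6 m each way for a shift and 360 degrees each way for a turn. Its arguments: {"type":"object","properties":{"deltas":{"type":"array"},"newtons":{"type":"number"}},"required":["deltas"]}

```bash
ls -la; mkdir -p pics; cat > h.py <<'E'
import numpy as np, cv2, json
from scipy.spatial.transform import Rotation as R
from workcell import r, viewer
def shot(name, fn):
    o=r.get_obs(); im=viewer.get_image(name)
    if 'tool_from_camera' in im:
        T=np.eye(4);T[:3,:3]=R.from_quat(o['orientation']).as_matrix();T[:3,3]=o['tool_pos']
        M=T@np.array(im['tool_from_camera'])
    else:
        M=np.eye(4);M[:3,:3]=np.array(im['rotation']).reshape(3,3);M[:3,3]=im['origin']
    cv2.imwrite('pics/%s.png'%fn, im['frame'][:,:,::-1])
    np.savez('%s.npz'%fn,frame=im['frame'],depth=im['depth'],K=[im['fx'],im['fy'],im['cx'],im['cy'],im['k1']],M=M)
    return load(fn)
def load(fn):
    return dict(np.load('%s.npz'%fn))
def rays(d,uv):
    fx,fy,cx,cy,k1=d['K']; uv=np.atleast_2d(np.float64(uv))
    K=np.array([[fx,0,cx],[0,fy,cy],[0,0,1.]])
    p=cv2.undistortPoints(uv.reshape(-1,1,2),K,np.array([k1,0,0,0,0.])).reshape(-1,2)
    return np.c_[p[:,0],-p[:,1],-np.ones(len(p))]
def onplane(d,uv,z):
    v=rays(d,uv)@d['M'][:3,:3].T; o=d['M'][:3,3]
    return o+v*((z-o[2])/v[:,2])[:,None]
def bydepth(d,uv):
    uv=np.atleast_2d(uv); c=rays(d,uv)
    z=d['depth'][np.int32(np.round(uv[:,1])),np.int32(np.round(uv[:,0]))]
    return (c*z[:,None])@d['M'][:3,:3].T+d['M'][:3,3]
def proj(d,P):
    P=np.atleast_2d(P); c=(P-d['M'][:3,3])@d['M'][:3,:3]
    x=c[:,0]/-c[:,2]; y=-c[:,1]/-c[:,2]; fx,fy,cx,cy,k1=d['K']; s=1+k1*(x*x+y*y)
    return np.c_[fx*x*s+cx,fy*y*s+cy]
E
python3 - <<'E'
from h import *
print(r.get_obs(), r.tip_extent)
for n in ['scene','top','wrist']:
    d=shot(n,n+'0'); print(n,d['K'],d['M'].round(3))
E
```

```text
total 12
drwxr-xr-x  3 agent agent 4096 Dec  7 16:32 .
drwxr-xr-x 23 root  root  4096 Dec  7 16:32 ..
drwxr-xr-x  2 agent agent 4096 Dec  7 16:32 pics
{'time_s': 0.0, 'qpos': array([-1.23399710e+00,  3.14245664e-01, -4.80891996e-02,  1.21019132e+00,
        1.18055114e-05,  1.57079777e+00]), 'qvel': array([ 3.34855803e-04, -4.50797346e-04, -2.98073664e-04,  9.45271200e-05,
       -1.13146093e-03,  3.15801069e-04]), 'effort': array([-9.07239519e-04, -5.39583671e+01,  3.39752018e+01,  1.91500766e-02,
       -2.39035508e-04, -2.00717992e-06]), 'tool_pos': array([ 0.19818922, -0.56602342,  0.40381809]), 'orientation': array([ 9.85854015e-01,  1.67604039e-01, -1.39147652e-04, -8.53683313e-04]), 'ft_force': array([-0.55237571, -1.0653702 ,  1.27882376]), 'ft_torque': array([ 0.02050829,  0.03155679, -0.05681888]), 'grip_width': 1.0011664974739138} 0.1734Traceback (most recent call last):
  File "<stdin>", line 4, in <module>
  File "h.py", line 10, in shot
    M=np.eye(4);M[:3,:3]=np.array(im['rotation']).reshape(3,3);M[:3,3]=im['origin']
                         ~~~~~~~~~~~~~~~~~~~~~~~~~~~~~~~~^^^^^
ValueError: cannot reshape array of size 4 into shape (3,3)
```

```bash
sed -i "s/M\[:3,:3\]=np.array(im\['rotation'\]).reshape(3,3)/M[:3,:3]=R.from_quat(im['rotation']).as_matrix()/" h.py
python3 - <<'E'
from h import *
for n in ['scene','top','wrist']:
    d=shot(n,n+'0'); print(n,d['K'],d['M'].round(3).tolist())
E
```

```text
scene [ 5.59011725e+02  5.59011725e+02  3.12420683e+02  2.41177600e+02
 -6.68520523e-02] [[0.834, -0.362, 0.417, 1.051], [0.552, 0.546, -0.63, -0.799], [0.001, 0.755, 0.655, 1.0], [0.0, 0.0, 0.0, 1.0]]
top [ 5.53299575e+02  5.53299575e+02  3.26402282e+02  2.45076771e+02
 -8.12889613e-02] [[-0.025, 0.989, -0.143, 0.298], [-1.0, -0.025, 0.003, 0.06], [-0.001, 0.143, 0.99, 1.586], [0.0, 0.0, 0.0, 1.0]]
wrist [ 3.93783346e+02  3.93783346e+02  3.16866864e+02  2.38924737e+02
 -4.84741010e-02] [[0.33, 0.907, 0.261, 0.266], [-0.944, 0.317, 0.09, -0.542], [-0.001, -0.276, 0.961, 0.374], [0.0, 0.0, 0.0, 1.0]]
```

View pics/scene0.png

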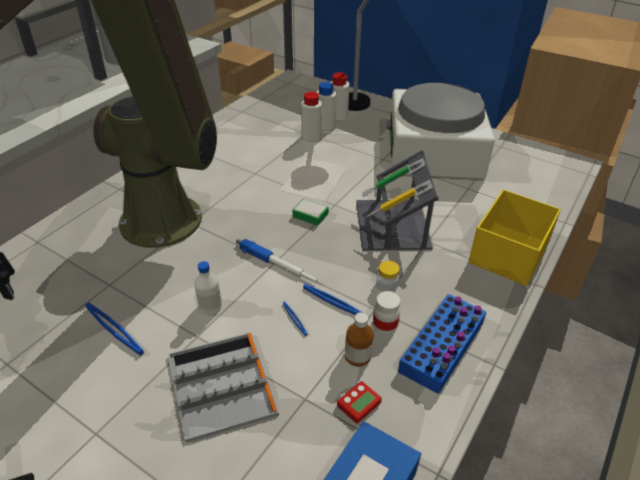

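View pics/top0.png

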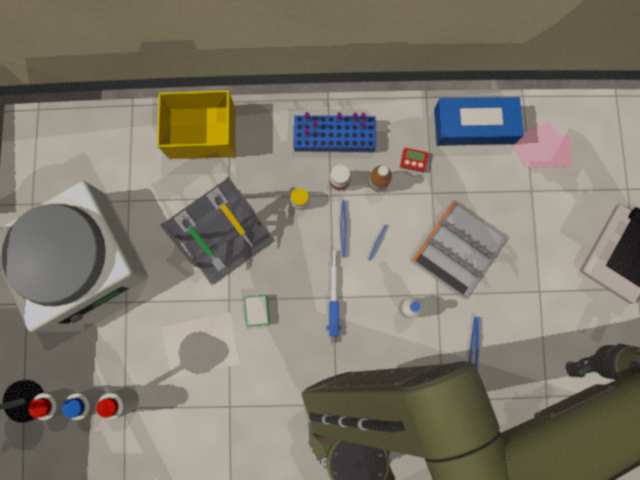

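View pics/wrist0.png

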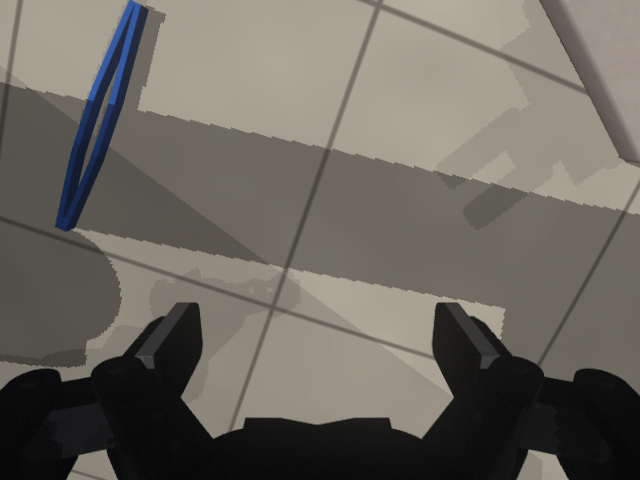

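```bash
python3 - <<'E'
from h import *
t=load('top0');s=load('scene0')
def crop(d,x0,y0,x1,y1,f,n):
    cv2.imwrite('pics/%s.png'%n,cv2.resize(d['frame'][y0:y1,x0:x1,::-1],None,fx=f,fy=f,interpolation=cv2.INTER_CUBIC))
crop(t,300,180,520,360,3.6,'c_top_mid'); crop(t,150,160,290,300,4.2,'c_top_rack')
crop(s,340,140,460,260,5,'c_sc_rack'); crop(s,270,270,400,350,6,'c_sc_f')
for n,d in(('top',t),('scene',s)):
    h=cv2.cvtColor(d['frame'],cv2.COLOR_RGB2HSV)
    for nm,lo,hi in (('blue',(105,110,40),(125,255,255)),('orange',(5,150,100),(17,255,255)),('green',(50,100,60),(85,255,255)),('yellow',(20,130,100),(32,255,255))):
        m=cv2.inRange(h,lo,hi); k,l,st,c=cv2.connectedComponentsWithStats(m)
        for i in range(1,k):
            if st[i,4]>40:
                pts=np.argwhere(l==i)[:,::-1].astype(float); cc=pts.mean(0); u=np.linalg.svd(pts-cc,full_matrices=False)[2][0]; q=(pts-cc)@u
                e=np.array([cc+u*q.min(),cc+u*q.max()]); w=onplane(d,e,0.006)
                print(n,nm,st[i].tolist(),e.round(1).tolist(),w[:,:2].round(3).tolist(),'L',np.linalg.norm(w[1]-w[0]).round(3))
E
```

```text
top blue [435, 97, 88, 48, 3089] [[522.0, 121.0], [435.0, 121.9]] [[0.891, -0.546], [0.892, -0.28]] L 0.266
top blue [294, 116, 82, 35, 2150] [[293.8, 132.4], [375.3, 134.1]] [[0.868, 0.144], [0.857, -0.099]] L 0.243
top blue [327, 302, 12, 34, 281] [[333.6, 301.9], [333.1, 335.0]] [[0.362, 0.039], [0.269, 0.043]] L 0.093
top blue [411, 302, 9, 9, 63] [[411.4, 308.6], [418.5, 303.8]] [[0.337, -0.182], [0.35, -0.203]] L 0.025
top blue [471, 318, 8, 32, 138] [[476.7, 317.9], [473.9, 349.3]] [[0.306, -0.368], [0.218, -0.355]] L 0.089
top blue [62, 399, 22, 19, 331] [[62.3, 411.7], [83.0, 403.3]] [[0.067, 0.817], [0.09, 0.757]] L 0.065
top orange [372, 168, 14, 17, 118] [[371.8, 171.6], [382.5, 184.1]] [[0.741, -0.084], [0.703, -0.114]] L 0.049
top orange [414, 242, 14, 18, 45] [[426.5, 241.6], [414.5, 259.4]] [[0.529, -0.235], [0.478, -0.197]] L 0.063
top green [408, 152, 14, 7, 54] [[408.0, 153.8], [421.3, 156.4]] [[0.794, -0.194], [0.785, -0.233]] L 0.04
top green [189, 227, 24, 30, 193] [[189.3, 227.8], [211.1, 255.1]] [[0.587, 0.453], [0.505, 0.389]] L 0.104
top yellow [158, 90, 77,
[... 1578 characters left out ...]
, -0.239], [0.576, -0.269]] L 0.051
scene orange [265, 383, 11, 29, 100] [[265.1, 383.0], [274.3, 410.9]] [[0.588, -0.279], [0.644, -0.322]] L 0.071
scene green [377, 166, 32, 23, 208] [[407.9, 167.8], [376.9, 185.8]] [[0.477, 0.625], [0.441, 0.482]] L 0.148
scene green [293, 207, 35, 18, 256] [[326.7, 217.2], [292.7, 215.6]] [[0.396, 0.266], [0.311, 0.218]] L 0.098
scene yellow [380, 188, 35, 23, 257] [[414.2, 190.3], [381.1, 208.3]] [[0.547, 0.524], [0.506, 0.389]] L 0.142
scene yellow [469, 190, 92, 96, 5339] [[540.2, 195.5], [486.6, 274.0]] [[0.879, 0.715], [0.862, 0.296]] L 0.42
scene yellow [379, 261, 21, 18, 289] [[378.6, 266.9], [398.3, 271.1]] [[0.618, 0.166], [0.668, 0.18]] L 0.052
```

View pics/c_top_mid.png

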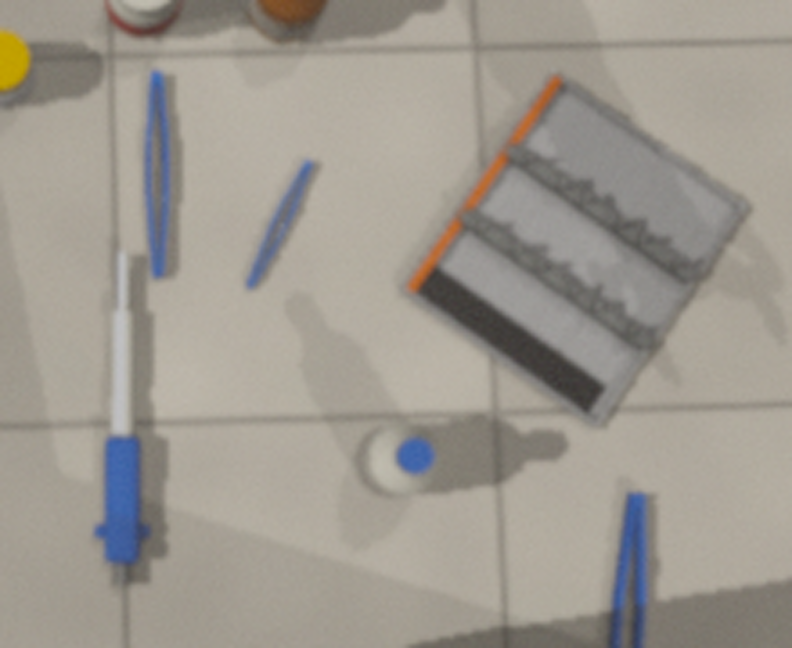

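View pics/c_top_rack.png

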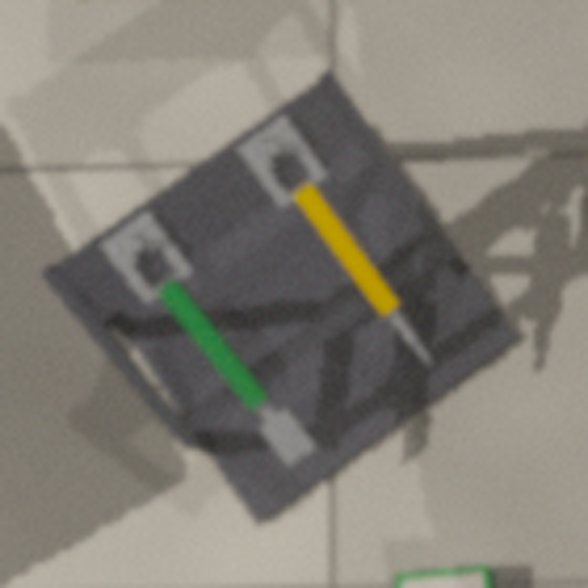

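View pics/c_sc_rack.png

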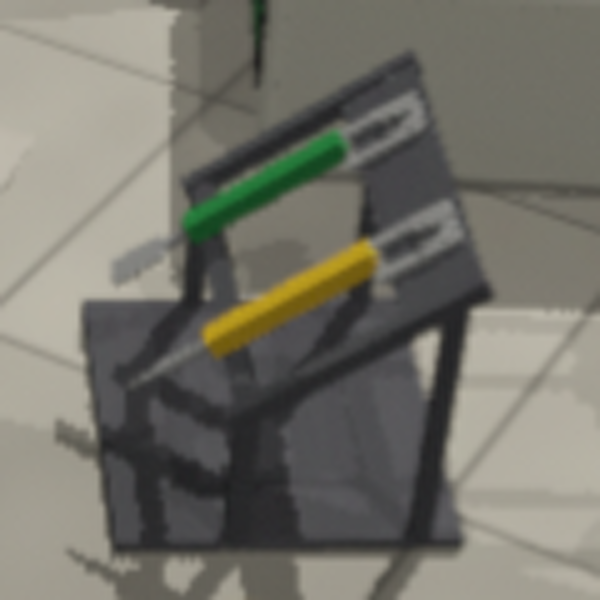

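View pics/c_sc_f.png

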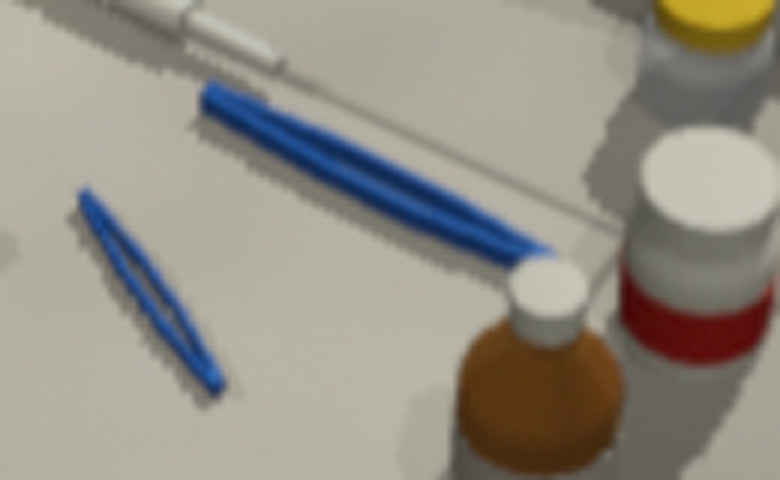

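```bash
cat >> h.py <<'E'
def psi():
    x=R.from_quat(r.get_obs()['orientation']).as_matrix()[:,0]; return np.degrees(np.arctan2(x[1],x[0]))
def go(x,y,z,yaw=None):
    """deltas to TCP target x,y,z, tool-x yaw deg (world)"""
    o=r.get_obs(); Rm=R.from_quat(o['orientation']).as_matrix()
    d=Rm.T@(np.array([x,y,z])-o['tool_pos'])/0.6
    t=0 if yaw is None else -((yaw-psi()+180)%360-180)/360
    print('t%.2f'%o['time_s'],'at',o['tool_pos'].round(4),'psi %.2f'%psi(),'q',o['qpos'].round(2),'F',o['ft_force'].round(1),'g %.3f'%o['grip_width'])
    print('tx %.4f ty %.4f tz %.4f turn %.4f'%(*d,t),'rows~%.0f'%(np.linalg.norm(d)*12))
E
python3 -c "
from h import *
go(0.575,0.005,0.40,0)"
```

```text
t0.20 at [ 0.1982 -0.5661  0.4042] psi 19.30 q [-1.23  0.31 -0.05  1.21  0.    1.57] F [0.  0.4 0.5] g 1.003
tx 0.9072 ty -0.6909 tz 0.0077 turn 0.0536 rows~14
```

Emit:
drive_tool:
  deltas:
    - {"tx": 0.9,"ty": -0.69,"tz": 0,"turn": 0.05,"jaw": -1}
    - {"tx": 0.9,"ty": -0.69,"tz": 0,"turn": 0.05,"jaw": -1}
    - {"tx": 0.9,"ty": -0.69,"tz": 0,"turn": 0.05,"jaw": -1}
    - {"tx": 0.9,"ty": -0.69,"tz": 0,"turn": 0.05,"jaw": -1}
    - {"tx": 0.9,"ty": -0.69,"tz": 0,"turn": 0.05,"jaw": -1}

```text
time_s: 0.7
tool_pos: [0.3351, -0.3567, 0.4047]
orientation: [1.0, 0.011, 0.0, 0.0]
ft_force: [0.9, -0.8, -0.2]
grip_width: 1.0
```

```bash
python3 -c "
from h import *
go(0.575,0.005,0.40,0)"
```

```text
t0.70 at [ 0.3351 -0.3567  0.4047] psi 1.26 q [-0.82  0.11 -0.31  1.16  0.    2.3 ] F [ 0.9 -0.8 -0.2] g 1.000
tx 0.4131 ty -0.5938 tz 0.0079 turn 0.0035 rows~9
```

Emit:
drive_tool:
  deltas:
    - {"tx": 0.41,"ty": -0.59,"tz": 0,"turn": -0.47,"jaw": -1}
    - {"tx": 0.41,"ty": -0.59,"tz": 0,"turn": -0.47,"jaw": -1}
    - {"tx": 0.41,"ty": -0.59,"tz": 0,"turn": -0.47,"jaw": -1}
    - {"tx": 0.41,"ty": -0.59,"tz": 0,"turn": -0.47,"jaw": -1}
    - {"tx": 0.41,"ty": -0.59,"tz": 0,"turn": -0.47,"jaw": -1}

```text
time_s: 1.2
tool_pos: [0.4732, -0.148, 0.4048]
orientation: [0.925, 0.38, 0.0, 0.0]
ft_force: [1.0, -0.9, 0.6]
grip_width: 0.997
```

```bash
python3 -c "
from h import *
go(0.575,0.005,0.40,179)"
```

```text
t1.20 at [ 0.4732 -0.148   0.4048] psi 44.63 q [-0.3   0.12 -0.29  1.16 -0.    2.06] F [ 1.  -0.9  0.6] g 0.997
tx 0.2999 ty -0.0622 tz 0.0080 turn -0.3733 rows~4
```

Emit:
drive_tool:
  deltas:
    - {"tx": 0.3,"ty": -0.06,"tz": 0,"turn": -0.37,"jaw": -1}
    - {"tx": 0.3,"ty": -0.06,"tz": 0,"turn": -0.37,"jaw": -1}
    - {"tx": 0.3,"ty": -0.06,"tz": 0,"turn": -0.37,"jaw": -1}
    - {"tx": 0.3,"ty": -0.06,"tz": 0,"turn": -0.37,"jaw": -1}
    - {"tx": 0.3,"ty": -0.06,"tz": 0,"turn": -0.37,"jaw": -1}

```text
time_s: 1.7
tool_pos: [0.5782, 0.0051, 0.4041]
orientation: [0.72, 0.694, 0.001, -0.0]
ft_force: [0.0, -0.3, -0.4]
grip_width: 0.999
```

```bash
python3 -c "
from h import *
shot('wrist','w1');shot('top','top1')
go(0.575,0.005,0.40,180)"
```

```text
t1.80 at [0.5766 0.0026 0.4041] psi 87.38 q [ 0.    0.27 -0.11  1.2  -0.    1.62] F [-0.1 -0.6 -0.2] g 0.999
tx 0.0038 ty -0.0028 tz 0.0069 turn -0.2573 rows~0
```

View pics/w1.png

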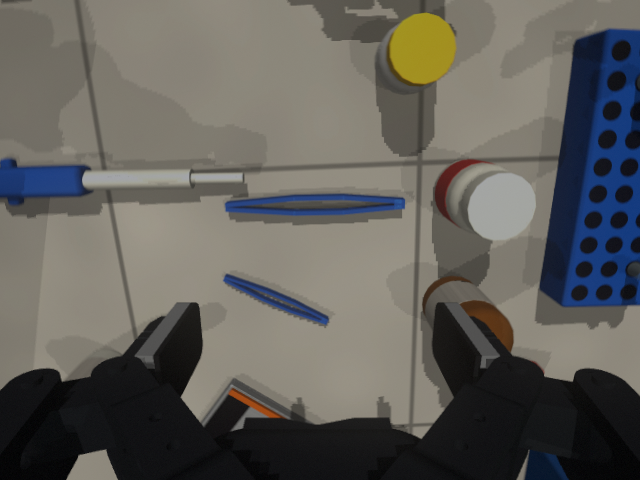

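View pics/top1.png

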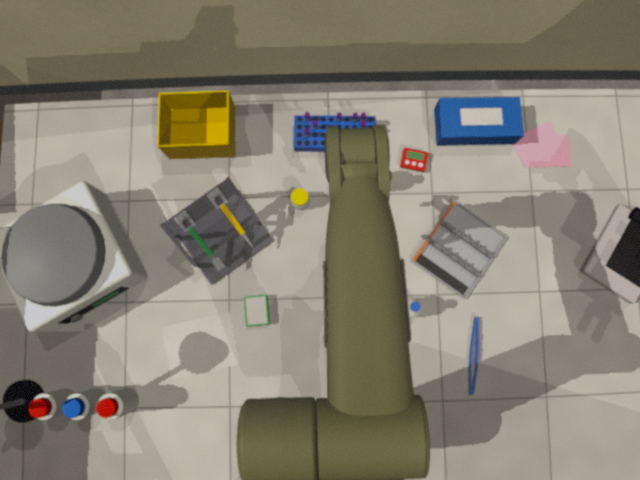

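Wrist view: medium forceps lies from (226,206) to (404,202), small one (225,278)–(328,321); the large one is in the top view at (475,355). Measure all three and enlarge the medium.

```bash
python3 - <<'E'
from h import *
w=load('w1');t=load('top1')
def comps(d,lo,hi,z,mn=60):
    m=cv2.inRange(cv2.cvtColor(d['frame'],cv2.COLOR_RGB2HSV),lo,hi);k,l,st,c=cv2.connectedComponentsWithStats(m)
    for i in range(1,k):
        if st[i,4]<mn: continue
        pts=np.argwhere(l==i)[:,::-1].astype(float); P=onplane(d,pts,z)[:,:2]
        c0=P.mean(0);u=np.linalg.svd(P-c0,full_matrices=False)[2][0];q=(P-c0)@u;n=np.array([-u[1],u[0]]);v=(P-c0)@n
        print(st[i].tolist(),'ends',(c0+u*q.min()).round(4),(c0+u*q.max()).round(4),'L %.3f'%(np.ptp(q)),'yaw %.1f'%np.degrees(np.arctan2(u[1],u[0])))
        for a in np.arange(q.min(),q.max(),0.012):
            s=(q>=a)&(q<a+0.012)
            if s.sum()>2: print('   %.3f w %.4f mid %.4f n%d'%(a-q.min(),np.ptp(v[s]),(v[s].max()+v[s].min())/2,s.sum()))
print('wrist');comps(w,(105,110,40),(125,255,255),0.010)
print('top');comps(t,(105,110,40),(125,255,255),0.010,100)
cv2.imwrite('pics/c_f.png',cv2.resize(w['frame'][170:240,210:420,::-1],None,fx=3.8,fy=3.8,interpolation=cv2.INTER_CUBIC))
E
```

```text
wrist
[540, 29, 100, 278, 18158] ends [0.8334 0.1511] [ 0.8557 -0.1167] L 0.269 yaw -85.2
   0.000 w 0.0588 mid 0.0047 n718
   0.012 w 0.0611 mid 0.0043 n724
   0.024 w 0.0633 mid 0.0040 n944
   0.036 w 0.0652 mid 0.0034 n738
   0.048 w 0.0679 mid 0.0033 n927
   0.060 w 0.0697 mid 0.0027 n772
   0.072 w 0.0720 mid 0.0032 n880
   0.084 w 0.0740 mid 0.0027 n803
   0.096 w 0.0770 mid 0.0027 n827
   0.108 w 0.0794 mid 0.0025 n876
   0.120 w 0.0820 mid 0.0023 n796
   0.132 w 0.0846 mid 0.0021 n943
   0.144 w 0.0873 mid 0.0020 n777
   0.156 w 0.0898 mid 0.0019 n995
   0.168 w 0.0916 mid 0.0013 n735
   0.180 w 0.0952 mid 0.0017 n1024
   0.192 w 0.0963 mid 0.0015 n699
   0.204 w 0.1002 mid 0.0019 n1006
   0.216 w 0.1023 mid 0.0015 n694
   0.228 w 0.1052 mid 0.0022 n950
   0.240 w 0.1010 mid 0.0057 n623
   0.252 w 0.0891 mid 0.0130 n607
   0.264 w 0.0420 mid 0.0372 n100
[0, 159, 89, 46, 2727] ends [0.2755 0.039 ] [0.3687 0.0386] L 0.093 yaw -0.2
   0.000 w 0.0421 mid 0.0004 n332
   0.012 w 0.0430 mid 0.0006 n517
   0.024 w 0.0280 mid 0.0001 n356
   0.036 w 0.0280 mid -0.0004 n361
   0.048 w 0
[... 3019 characters left out ...]
[ 0.3057 -0.3667] [ 0.1759 -0.349 ] L 0.131 yaw 172.2
   0.000 w 0.0095 mid 0.0002 n19
   0.012 w 0.0123 mid -0.0004 n22
   0.024 w 0.0147 mid -0.0007 n23
   0.036 w 0.0152 mid 0.0002 n19
   0.048 w 0.0178 mid -0.0002 n17
   0.060 w 0.0202 mid -0.0005 n18
   0.072 w 0.0208 mid 0.0001 n17
   0.084 w 0.0208 mid 0.0012 n19
   0.096 w 0.0230 mid 0.0003 n18
   0.108 w 0.0208 mid 0.0002 n18
   0.120 w 0.0201 mid 0.0010 n12
[62, 398, 22, 20, 331] ends [0.0688 0.816 ] [0.0885 0.7547] L 0.064 yaw -72.1
   0.000 w 0.0392 mid -0.0013 n47
   0.012 w 0.0472 mid 0.0000 n69
   0.024 w 0.0490 mid -0.0000 n73
   0.036 w 0.0472 mid -0.0001 n69
   0.048 w 0.0445 mid 0.0003 n60
   0.060 w 0.0258 mid -0.0002 n13
```

View pics/c_f.png

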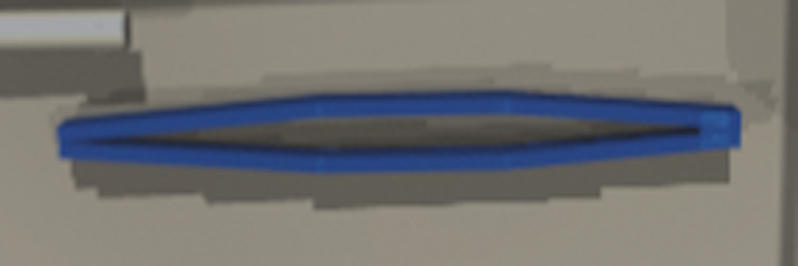

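```bash
python3 -c "
from h import *
go(0.584,0.0054,0.25,178.9)"
```

```text
t1.80 at [0.5766 0.0026 0.4041] psi 87.38 q [ 0.    0.27 -0.11  1.2  -0.    1.62] F [-0.1 -0.6 -0.2] g 0.999
tx 0.0052 ty 0.0124 tz 0.2568 turn -0.2542 rows~3
```

Emit:
drive_tool:
  deltas:
    - {"tx": 0.005,"ty": 0.012,"tz": 0.1,"turn": -0.254,"jaw": 0}
    - {"tx": 0.005,"ty": 0.012,"tz": 0.1,"turn": -0.254,"jaw": 0}
    - {"tx": 0.005,"ty": 0.012,"tz": 0.1,"turn": -0.254,"jaw": 0}
    - {"tx": 0.005,"ty": 0.012,"tz": 0.257,"turn": -0.254,"jaw": 0}
    - {"tx": 0.005,"ty": 0.012,"tz": 0.257,"turn": -0.254,"jaw": 0}

```text
time_s: 2.3
tool_pos: [0.5839, 0.0032, 0.2504]
orientation: [0.421, 0.907, 0.001, 0.001]
ft_force: [0.8, -0.1, 0.3]
grip_width: 0.5
```

```bash
python3 -c "
from h import *
go(0.584,0.0054,0.25,178.9)"
```

```text
t2.30 at [0.5839 0.0032 0.2504] psi 130.25 q [ 0.01  0.39 -0.31  0.87 -0.    0.87] F [ 0.8 -0.1  0.3] g 0.500
tx 0.0026 ty 0.0025 tz 0.0007 turn -0.1351 rows~0
```

Emit:
drive_tool:
  deltas:
    - {"tx": 0.003,"ty": 0.002,"tz": 0,"turn": -0.135,"jaw": 0}
    - {"tx": 0.003,"ty": 0.002,"tz": 0,"turn": -0.135,"jaw": 0}
    - {"tx": 0.003,"ty": 0.002,"tz": 0,"turn": -0.135,"jaw": 0}
    - {"tx": 0.003,"ty": 0.002,"tz": 0,"turn": -0.135,"jaw": 0}
    - {"tx": 0.003,"ty": 0.002,"tz": 0,"turn": -0.135,"jaw": 0}

```text
time_s: 2.8
tool_pos: [0.5829, 0.0053, 0.2506]
orientation: [0.059, 0.998, -0.0, -0.0]
ft_force: [-0.2, -0.3, 0.3]
grip_width: 0.499
```

Emit:
drive_tool:
  deltas:
    - {"tx": 0,"ty": 0,"tz": 0,"turn": -0.018,"jaw": 0}
    - {"tx": 0,"ty": 0,"tz": 0,"turn": -0.018,"jaw": 0}

```text
time_s: 3.0
tool_pos: [0.583, 0.0055, 0.2506]
orientation: [0.005, 1.0, -0.0, -0.0]
ft_force: [-0.3, -0.1, 0.0]
grip_width: 0.502
```

```bash
python3 -c "
from h import *
w=shot('wrist','w2')
go(0.584,0.0054,0.177,178.9)
m=cv2.inRange(cv2.cvtColor(w['frame'],cv2.COLOR_RGB2HSV),(105,110,40),(125,255,255));k,l,st,c=cv2.connectedComponentsWithStats(m)
for i in range(1,k):
  if st[i,4]>300:
    P=onplane(w,np.argwhere(l==i)[:,::-1].astype(float),0.010)[:,:2];print(st[i],P.min(0),P.max(0),P.mean(0))
"
```

```text
t3.05 at [0.583  0.0056 0.2506] psi 179.31 q [ 0.01  0.39 -0.31  0.87 -0.    0.02] F [0.6 1.5 0.3] g 0.503
tx -0.0017 ty -0.0002 tz 0.1227 turn 0.0011 rows~1
[  98   64   85  196 3770] [ 0.48311704 -0.11884363] [ 0.58556412 -0.06044052] [ 0.53077737 -0.08741931]
[ 300   84   33  293 4357] [ 0.49391557 -0.00394041] [0.66351566 0.01463435] [0.57136968 0.00549939]
```

View pics/w2.png

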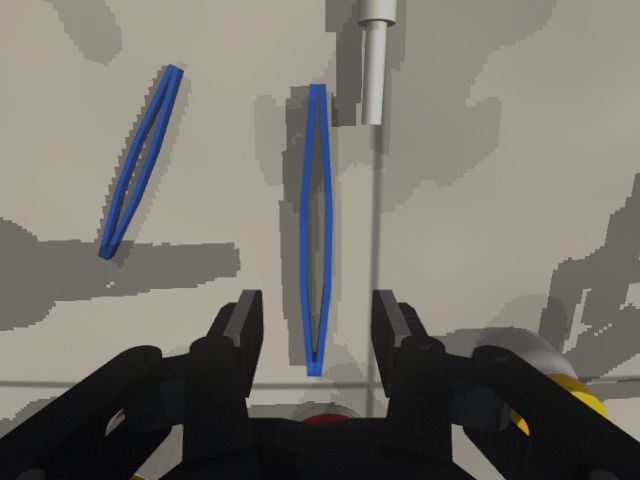

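```bash
python3 -c "
from h import *
print(onplane(load('top0'),[[340,175],[301,197],[379,175],[412,307]],0.08), onplane(load('w1'),[[500,207]],.085))"
```

```text
[[ 0.71300324  0.01238835  0.08      ]
 [ 0.65252901  0.1228806   0.08      ]
 [ 0.71039555 -0.09708115  0.08      ]
 [ 0.33983521 -0.172564    0.08      ]] [[0.71839766 0.01314089 0.085     ]]
```

Emit:
drive_tool:
  deltas:
    - {"tx": -0.001,"ty": 0,"tz": 0.06,"turn": 0,"jaw": 0.1}
    - {"tx": -0.001,"ty": 0,"tz": 0.1,"turn": 0,"jaw": 0.1}
    - {"tx": -0.001,"ty": 0,"tz": 0.122,"turn": 0.001,"jaw": 0.1}
    - {"tx": -0.001,"ty": 0,"tz": 0.122,"turn": 0.001,"jaw": 0.1}

```text
time_s: 3.45
tool_pos: [0.5827, 0.006, 0.1755]
orientation: [0.008, 1.0, -0.0, -0.002]
ft_force: [-0.4, 0.5, -0.1]
grip_width: 0.451
```

Jar near edge is ~0.685, clear. Close on the forceps.

Emit:
drive_tool:
  deltas:
    - {"tx": -0.001,"ty": 0,"tz": 0,"turn": 0,"jaw": 0.8}
    - {"tx": -0.001,"ty": 0,"tz": 0,"turn": 0,"jaw": 0.8}
    - {"tx": -0.001,"ty": 0,"tz": 0,"turn": 0,"jaw": 0.8}
    - {"tx": -0.001,"ty": 0,"tz": 0,"turn": 0,"jaw": 0.8}
  newtons: 35

```text
time_s: 3.85
tool_pos: [0.5853, 0.0063, 0.1786]
orientation: [0.006, 1.0, -0.0, 0.001]
ft_force: [-0.1, -0.4, 5.2]
grip_width: 0.197
```

```bash
python3 -c "
from h import *
go(0.56,-0.17,0.35,142)"
```

```text
t3.85 at [0.5853 0.0063 0.1786] psi 179.29 q [ 0.01  0.47 -0.38  0.72 -0.    0.02] F [-0.1 -0.4  5.2] g 0.197
tx 0.0379 ty -0.2943 tz -0.2858 turn 0.1036 rows~5
```

Emit:
drive_tool:
  deltas:
    - {"tx": 0,"ty": 0,"tz": -0.05,"turn": 0,"jaw": 0.8}
    - {"tx": 0,"ty": 0,"tz": -0.13,"turn": 0,"jaw": 0.8}
    - {"tx": 0,"ty": 0,"tz": -0.21,"turn": 0,"jaw": 0.8}
    - {"tx": 0.03,"ty": -0.05,"tz": -0.28,"turn": 0,"jaw": 0.8}
    - {"tx": 0.038,"ty": -0.12,"tz": -0.28,"turn": 0.02,"jaw": 0.8}

```text
time_s: 4.35
tool_pos: [0.5622, -0.0645, 0.3516]
orientation: [0.068, 0.998, 0.0, 0.005]
ft_force: [0.4, -1.1, -0.4]
grip_width: 0.197
```

```bash
python3 -c "
from h import *
go(0.55,-0.20,0.35,142)"
```

```text
t4.35 at [ 0.5622 -0.0645  0.3516] psi 172.19 q [-0.11  0.27 -0.23  1.06  0.    0.02] F [ 0.4 -1.1 -0.4] g 0.197
tx -0.0106 ty -0.2264 tz 0.0026 turn 0.0839 rows~3
```

Emit:
drive_tool:
  deltas:
    - {"tx": -0.01,"ty": -0.226,"tz": 0,"turn": 0.084,"jaw": 0.8}
    - {"tx": -0.01,"ty": -0.226,"tz": 0,"turn": 0.084,"jaw": 0.8}
    - {"tx": -0.01,"ty": -0.226,"tz": 0,"turn": 0.084,"jaw": 0.8}
    - {"tx": -0.01,"ty": -0.226,"tz": 0,"turn": 0.084,"jaw": 0.8}
    - {"tx": -0.01,"ty": -0.226,"tz": 0,"turn": 0.084,"jaw": 0.8}

```text
time_s: 4.85
tool_pos: [0.5478, -0.2018, 0.3455]
orientation: [0.328, 0.945, 0.0, 0.0]
ft_force: [0.1, 1.1, 0.3]
grip_width: 0.2
```

```bash
python3 -c "
from h import *
shot('wrist','w3');shot('top','top3')
go(0.55,-0.20,0.35,142)"
```

```text
t4.95 at [ 0.5481 -0.2003  0.3454] psi 141.98 q [-0.35  0.31 -0.19  1.07  0.    0.31] F [ 0.1  0.8 -0. ] g 0.197
tx -0.0021 ty 0.0024 tz -0.0076 turn -0.0001 rows~0
```

View pics/w3.png

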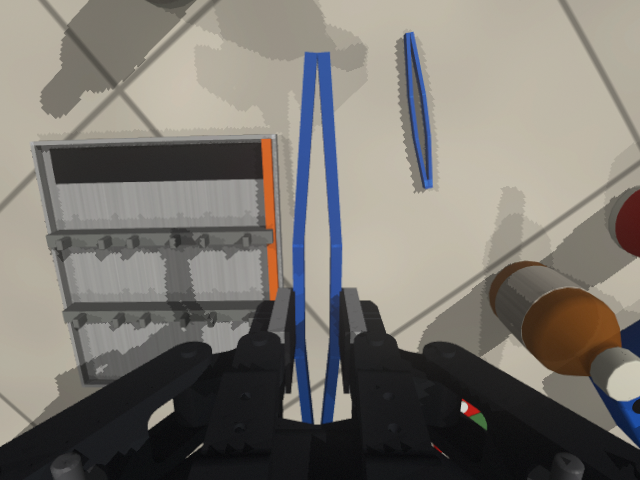

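```bash
python3 -c "
from h import *
w=load('w3');t=load('top3')
cv2.imwrite('pics/c3.png',cv2.resize(w['frame'][120:400,20:300,::-1],None,fx=2.8,fy=2.1*2.8/2.8,interpolation=cv2.INTER_CUBIC))
cv2.imwrite('pics/c3t.png',cv2.resize(t['frame'][190:310,400:520,::-1],None,fx=5,fy=5,interpolation=cv2.INTER_CUBIC))
"
```

```text
(no output)
```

View pics/c3.png

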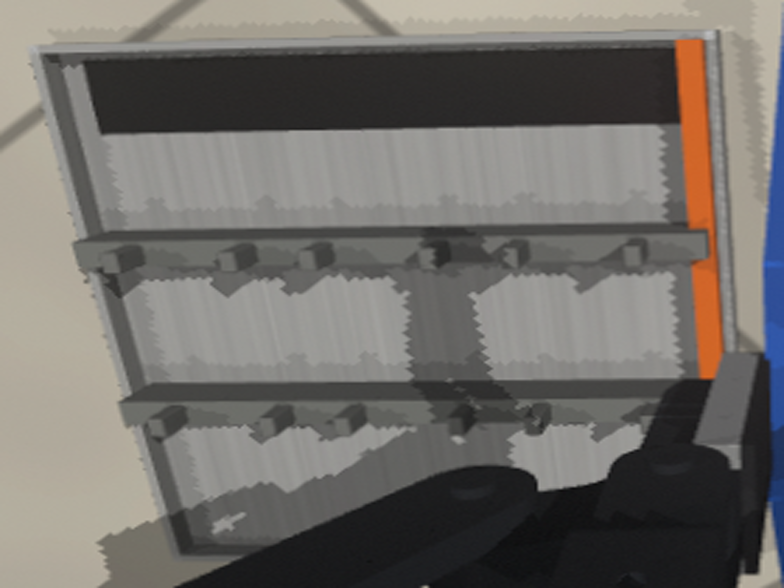

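View pics/c3t.png

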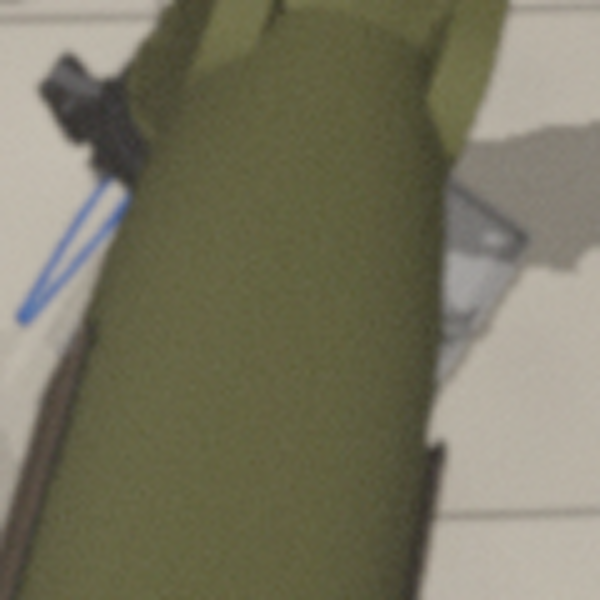

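```bash
python3 - <<'E'
from h import *
w=load('w3')
v,u=np.mgrid[130:392,25:290]; uv=np.c_[u.ravel(),v.ravel()]
P=bydepth(w,uv); ok=w['depth'][uv[:,1],uv[:,0]]>0
# plane checks
z=P[:,2]
print(np.histogram(z[ok],bins=np.arange(-0.01,0.05,0.003)))
# rotate to guess frame
def fr(p,c,yaw): 
    a=np.radians(yaw); e=np.array([[np.cos(a),np.sin(a)],[-np.sin(a),np.cos(a)]]); return (p-c)@e.T
# rail top points
s=ok&(z>0.0195)&(z<0.025)
c=np.array([0.53,-0.29])
for yaw in (-36,-37,-38,-39,-40):
    q=fr(P[s][:,:2],c,yaw); h,_=np.histogram(q[:,0],bins=np.arange(-.08,.08,.002)); print(yaw,h.tolist())
# manual pixel points
f=lambda x,y:(20+x/2.8,120+y/2.1)
print('rim corner TL',onplane(w,[f(33,46)],.012),'TR',onplane(w,[f(719,31)],.012),'BL',onplane(w,[f(178,556)],.012))
print('rail1 near-top edge L,R',onplane(w,[f(78,245),f(709,235)],.022),'far',onplane(w,[f(84,270),f(708,259)],.022))
print('rail2 near L',onplane(w,[f(121,404)],.022), 'far',onplane(w,[f(132,426)],.022))
E
```

```text
(array([    0,     0,   308, 10631, 25605, 11257,  1231,  3138,  1808,
         525,  3431,   810,   251,   253,   469,   418,     0,     0,
           0]), array([-0.01 , -0.007, -0.004, -0.001,  0.002,  0.005,  0.008,  0.011,
        0.014,  0.017,  0.02 ,  0.023,  0.026,  0.029,  0.032,  0.035,
        0.038,  0.041,  0.044,  0.047]))
-36 [0, 0, 0, 0, 0, 0, 0, 0, 0, 0, 0, 0, 0, 0, 0, 0, 0, 0, 0, 0, 0, 0, 13, 312, 519, 398, 392, 363, 237, 51, 0, 0, 0, 0, 0, 0, 0, 0, 0, 0, 0, 0, 0, 0, 0, 0, 0, 0, 0, 0, 0, 0, 0, 0, 0, 71, 313, 464, 339, 301, 277, 168, 41, 0, 0, 0, 0, 0, 0, 0, 0, 0, 0, 0, 0, 0, 0, 0, 0]
-37 [0, 0, 0, 0, 0, 0, 0, 0, 0, 0, 0, 0, 0, 0, 0, 0, 0, 0, 0, 0, 0, 0, 0, 69, 631, 437, 366, 389, 358, 35, 0, 0, 0, 0, 0, 0, 0, 0, 0, 0, 0, 0, 0, 0, 0, 0, 0, 0, 0, 0, 0, 0, 0, 0, 0, 0, 120, 582, 330, 332, 290, 266, 54, 0, 0, 0, 0, 0, 0, 0, 0, 0, 0, 0, 0, 0, 0, 0, 0]
-38 [0, 0, 0, 0, 0, 0, 0, 0, 0, 0, 0, 0, 0, 0, 0, 0, 0, 0, 0, 0, 0, 0, 0, 49, 439, 487, 425, 374, 374, 137, 0, 0, 0, 0, 0, 0, 0, 0, 0, 0, 0, 0, 0, 0, 0, 0, 0, 0, 0, 0, 0, 0, 0, 0, 0, 0, 17, 453, 422, 326, 314, 283, 155, 4, 
[... 312 characters left out ...]
0]
-40 [0, 0, 0, 0, 0, 0, 0, 0, 0, 0, 0, 0, 0, 0, 0, 0, 0, 0, 0, 0, 0, 0, 3, 119, 249, 316, 389, 436, 347, 232, 130, 61, 3, 0, 0, 0, 0, 0, 0, 0, 0, 0, 0, 0, 0, 0, 0, 0, 0, 0, 0, 0, 0, 0, 0, 0, 70, 174, 284, 379, 359, 292, 222, 132, 54, 8, 0, 0, 0, 0, 0, 0, 0, 0, 0, 0, 0, 0, 0]
rim corner TL [[ 0.36596998 -0.3354557   0.012     ]] TR [[ 0.4808356  -0.18487925  0.012     ]] BL [[ 0.53925422 -0.46698894  0.012     ]]
rail1 near-top edge L,R [[ 0.42710458 -0.37570433  0.022     ]
 [ 0.53535408 -0.23271508  0.022     ]] far [[ 0.43477716 -0.38192053  0.022     ]
 [ 0.54222055 -0.23885645  0.022     ]]
rail2 near L [[ 0.47902947 -0.41632886  0.022     ]] far [[ 0.48764392 -0.42113724  0.022     ]]
```

```bash
python3 - <<'E'
from h import *
w=load('w3')
m=cv2.inRange(cv2.cvtColor(w['frame'],cv2.COLOR_RGB2HSV),(105,110,40),(125,255,255));k,l,st,c=cv2.connectedComponentsWithStats(m)
o=w['M']
T=np.array([0.5481,-0.2003]);a=np.radians(141.98);e=np.array([[np.cos(a),np.sin(a)],[np.sin(a),-np.cos(a)]])
for i in range(1,k):
  if st[i,4]>2000:
    pts=np.argwhere(l==i)[:,::-1].astype(float)
    if st[i,0]>350: continue
    P=(onplane(w,pts,0.1785)[:,:2]-T)@e.T
    print(st[i],P.min(0),P.max(0))
    for x in np.arange(-.03,.1,.01):
        s=abs(P[:,0]-x)<.003
        if s.any(): print(round(x,3),P[s][:,1].min(),P[s][:,1].max(),P[s][:,1].min()/2+P[s][:,1].max()/2)
c=np.array([0.5105,-0.3265]);b=np.radians(-37.3);ex=np.array([np.cos(b),np.sin(b)]);ey=np.array([-ex[1],ex[0]])
p1=c+.055*ey;print(p1)
go(*p1,0.28,180-37.3)
E
```

```text
[ 293   52   49  372 8128] [-0.05159337 -0.0089143 ] [0.09163452 0.00937525]
-0.03 -0.00789661447022127 0.008246192577839305 0.00017478905380901785
-0.02 -0.008914295412215492 0.009352057712480889 0.00021888115013269857
-0.01 -0.008280118083944106 0.008479565647481153 9.972378176852353e-05
0.0 -0.00813865853154527 0.00837360060265977 0.00011747103555724992
0.01 -0.008638201372137246 0.009375251551319123 0.0003685250895909386
0.02 -0.008447408892382392 0.009249946221996106 0.0004012686648068569
0.03 -0.008231351622116613 0.00915944262491736 0.0004640455014003732
0.04 -0.0072995226777900655 0.008334254044648992 0.0005173656834294633
0.05 -0.006748149515114022 0.007540618640884075 0.00039623456288502643
0.06 -0.005872422301234348 0.006777637495751129 0.0004526075972583906
0.07 -0.005021632750506221 0.006044316436880792 0.0005113418431872854
0.08 -0.004205830436033355 0.005668780321106085 0.0007314749425363651
0.09 -0.0034178527071508777 0.004985514949915194 0.0007838311213821583
[ 0.54382936 -0.28274896]
t4.95 at [ 0.5481 -0.2003  0.3454] psi 141.98 q [-0.35  0.31 -0.19  1.07  0.    0.31] F [ 0.1  0.8 -0. ] g 0.197
tx -0.0790 ty -0.1126 tz 0.1090 turn -0.0020 rows~2
```

Emit:
drive_tool:
  deltas:
    - {"tx": -0.04,"ty": -0.056,"tz": 0.05,"turn": -0.002,"jaw": 0.8}
    - {"tx": -0.079,"ty": -0.112,"tz": 0.109,"turn": -0.002,"jaw": 0.8}
    - {"tx": -0.079,"ty": -0.112,"tz": 0.109,"turn": -0.002,"jaw": 0.8}
    - {"tx": -0.079,"ty": -0.112,"tz": 0.109,"turn": -0.002,"jaw": 0.8}

```text
time_s: 5.35
tool_pos: [0.5435, -0.2824, 0.2786]
orientation: [0.32, 0.947, 0.0, -0.001]
ft_force: [1.4, 0.3, -0.1]
grip_width: 0.198
```

```bash
python3 -c "
from h import *
w=shot('wrist','w4')
go(0.5438,-0.2828,.204,142.7)"
```

```text
t5.40 at [ 0.5441 -0.2818  0.2799] psi 142.67 q [-0.48  0.41 -0.2   0.96  0.    0.17] F [ 0.4  0.5 -0.6] g 0.196
tx -0.0007 ty -0.0016 tz 0.1264 turn -0.0001 rows~2
```

View pics/w4.png

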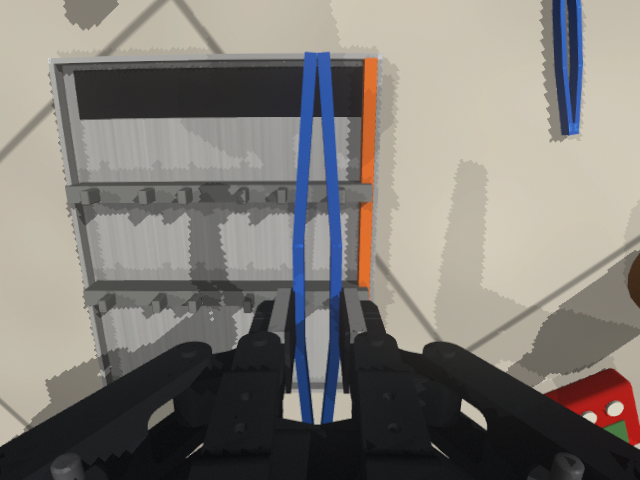

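```bash
python3 - <<'E'
from h import *
w=load('w4')
cv2.imwrite('pics/c4.png',cv2.resize(w['frame'][170:220,60:390,::-1],None,fx=2.4,fy=2.4,interpolation=cv2.INTER_CUBIC))
c=np.array([0.5105,-0.3265]);b=np.radians(-37.3);e=np.array([[np.cos(b),np.sin(b)],[-np.sin(b),np.cos(b)]])
P=bydepth(w,[(u,v) for v in range(150,320) for u in range(60,380)])
q=(P[:,:2]-c)@e.T
for nm,x0 in(('r1',-.033),('r2',.033)):
    s=(abs(q[:,0]-x0)<.007)&(P[:,2]>.028)&(P[:,2]<.038)
    h,ed=np.histogram(q[s,1],bins=np.arange(-.1,.1,.002))
    print(nm,[(round(float(a)*1000+1),int(n)) for a,n in zip(ed,h) if n>2])
s=(P[:,2]>.0195)&(P[:,2]<.0245)
h,ed=np.histogram(q[s,0],bins=np.arange(-.05,.05,.001));print([(round(float(a)*1000,1),int(n)) for a,n in zip(ed,h) if n>20])
E
```

```text
r1 [(-75, 26), (-73, 49), (-71, 136), (-69, 3), (-43, 8), (-41, 49), (-39, 78), (-37, 74), (-21, 9), (-19, 54), (-17, 64), (-15, 65), (13, 29), (15, 58), (17, 76), (35, 44), (37, 56), (39, 47), (69, 50), (71, 50), (73, 12)]
r2 [(-75, 27), (-73, 51), (-71, 98), (-69, 13), (-41, 48), (-39, 62), (-37, 72), (-21, 8), (-19, 55), (-17, 57), (-15, 54), (13, 26), (15, 55), (17, 73)]
[(-39.0, 147), (-38.0, 534), (-37.0, 422), (-36.0, 363), (-35.0, 346), (-34.0, 346), (-33.0, 331), (-32.0, 335), (-31.0, 354), (-30.0, 329), (-29.0, 338), (-28.0, 25), (27.0, 350), (28.0, 459), (29.0, 303), (30.0, 282), (31.0, 280), (32.0, 261), (33.0, 256), (34.0, 221), (35.0, 220), (36.0, 197), (37.0, 176), (38.0, 22)]
```

View pics/c4.png

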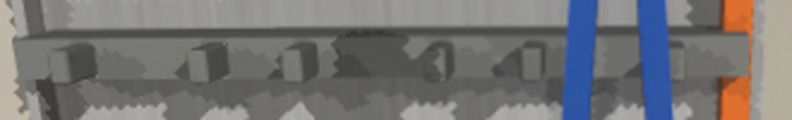

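```bash
python3 -c "
from h import *
go(0.544,-0.284,.202,142.7)"
```

```text
t5.40 at [ 0.5441 -0.2818  0.2799] psi 142.67 q [-0.48  0.41 -0.2   0.96  0.    0.17] F [ 0.4  0.5 -0.6] g 0.196
tx -0.0022 ty -0.0030 tz 0.1297 turn -0.0001 rows~2
```

Emit:
drive_tool:
  deltas:
    - {"tx": -0.002,"ty": -0.003,"tz": 0.03,"jaw": 0.8}
    - {"tx": -0.002,"ty": -0.003,"tz": 0.07,"jaw": 0.8}
    - {"tx": -0.002,"ty": -0.003,"tz": 0.11,"jaw": 0.8}
    - {"tx": -0.002,"ty": -0.003,"tz": 0.129,"jaw": 0.8}
    - {"tx": -0.002,"ty": -0.003,"tz": 0.129,"jaw": 0.8}

```text
validation failed for argument at $.de...
```

```bash
python3 -c "
from h import *
go(0.544,-0.284,.200,142.7);w=shot('wrist','w5')"
```

```text
t5.40 at [ 0.5441 -0.2818  0.2799] psi 142.67 q [-0.48  0.41 -0.2   0.96  0.    0.17] F [ 0.4  0.5 -0.6] g 0.196
tx -0.0022 ty -0.0030 tz 0.1331 turn -0.0001 rows~2
```

View pics/w5.png

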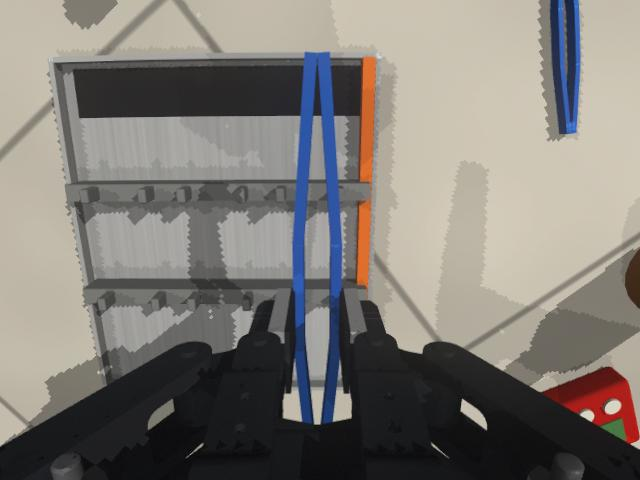

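All keys required per row; the call was refused, so nothing moved. Repeat with turn.

Emit:
drive_tool:
  deltas:
    - {"tx": -0.002,"ty": -0.003,"tz": 0.03,"turn": 0,"jaw": 0.8}
    - {"tx": -0.002,"ty": -0.003,"tz": 0.07,"turn": 0,"jaw": 0.8}
    - {"tx": -0.002,"ty": -0.003,"tz": 0.11,"turn": 0,"jaw": 0.8}
    - {"tx": -0.002,"ty": -0.003,"tz": 0.129,"turn": 0,"jaw": 0.8}
    - {"tx": -0.002,"ty": -0.003,"tz": 0.129,"turn": 0,"jaw": 0.8}

```text
time_s: 5.95
tool_pos: [0.5438, -0.2836, 0.202]
orientation: [0.32, 0.947, 0.0, -0.001]
ft_force: [0.3, -0.1, -0.0]
grip_width: 0.194
```

```bash
python3 -c "
from h import *
go(0.544,-0.284,.200,142.7);w=shot('wrist','w5')"
```

```text
t5.95 at [ 0.5438 -0.2836  0.202 ] psi 142.69 q [-0.48  0.49 -0.28  0.8   0.    0.17] F [ 0.3 -0.1 -0. ] g 0.194
tx -0.0007 ty -0.0003 tz 0.0034 turn -0.0000 rows~0
```

View pics/w5.png

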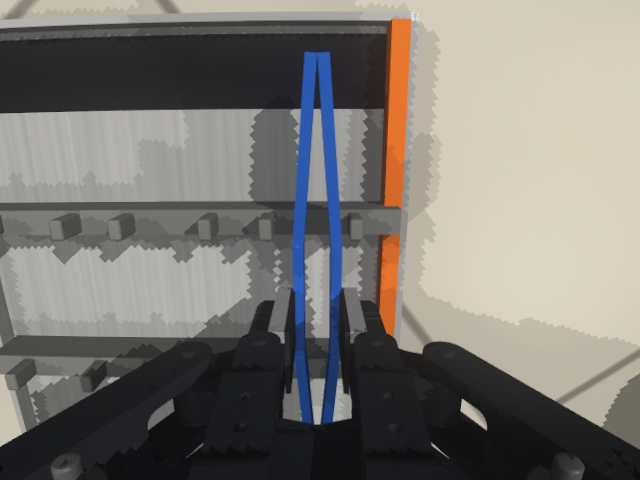

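Emit:
drive_tool:
  deltas:
    - {"tx": 0,"ty": -0.001,"tz": 0.002,"turn": 0,"jaw": 0.8}
    - {"tx": 0,"ty": -0.001,"tz": 0.004,"turn": 0,"jaw": 0.8}
    - {"tx": 0,"ty": -0.001,"tz": 0.004,"turn": 0,"jaw": 0.8}

```text
time_s: 6.3
tool_pos: [0.5438, -0.2855, 0.201]
orientation: [0.321, 0.947, -0.0, 0.001]
ft_force: [-0.4, 0.6, -0.9]
grip_width: 0.194
```

Emit:
drive_tool:
  deltas:
    - {"tx": 0,"ty": 0,"tz": 0.002,"turn": 0,"jaw": 0.8}
    - {"tx": 0,"ty": 0,"tz": 0.004,"turn": 0,"jaw": 0.8}
    - {"tx": 0,"ty": 0,"tz": 0.005,"turn": 0,"jaw": 0.8}

```text
time_s: 6.6
tool_pos: [0.5438, -0.2856, 0.2004]
orientation: [0.321, 0.947, -0.0, 0.001]
ft_force: [-8.8, 4.2, 26.4]
grip_width: 0.193
```

Emit:
drive_tool:
  deltas:
    - {"tx": 0,"ty": 0,"tz": -0.003,"turn": 0,"jaw": 0.8}
    - {"tx": 0,"ty": 0,"tz": -0.003,"turn": 0,"jaw": 0.4}
    - {"tx": 0,"ty": 0,"tz": -0.003,"turn": 0,"jaw": 0.3}
    - {"tx": 0,"ty": 0,"tz": -0.003,"turn": 0,"jaw": 0.3}

```text
time_s: 7.0
tool_pos: [0.5434, -0.2853, 0.1986]
orientation: [0.321, 0.947, 0.0, -0.0]
ft_force: [0.5, -0.6, 1.0]
grip_width: 0.352
```

Emit:
drive_tool:
  deltas:
    - {"tx": 0,"ty": 0,"tz": -0.03,"turn": 0,"jaw": 0.3}
    - {"tx": 0,"ty": 0,"tz": -0.08,"turn": 0,"jaw": 0.3}
    - {"tx": 0,"ty": 0,"tz": -0.16,"turn": 0,"jaw": 0.3}
    - {"tx": 0,"ty": 0,"tz": -0.23,"turn": 0,"jaw": 0.3}
    - {"tx": 0,"ty": 0,"tz": -0.3,"turn": 0,"jaw": 0.3}

```text
time_s: 7.5
tool_pos: [0.5433, -0.2853, 0.3803]
orientation: [0.321, 0.947, 0.0, -0.0]
ft_force: [0.8, -0.7, -0.7]
grip_width: 0.348
```

```bash
python3 - <<'E'
from h import *
w=shot('wrist','w6');go(0.6,0.25,.42,142.7)
m=cv2.inRange(cv2.cvtColor(w['frame'],cv2.COLOR_RGB2HSV),(105,110,40),(125,255,255));k,l,st,c=cv2.connectedComponentsWithStats(m)
c=np.array([0.5097,-0.3268]);b=np.radians(-37.3);e=np.array([[np.cos(b),np.sin(b)],[-np.sin(b),np.cos(b)]])
for i in range(1,k):
  if st[i,4]>500:
    q=(onplane(w,np.argwhere(l==i)[:,::-1].astype(float),.034)[:,:2]-c)@e.T; print(st[i],q.min(0),q.max(0),q.mean(0))
E
```

```text
t7.55 at [ 0.5449 -0.2861  0.3881] psi 142.58 q [-0.48  0.34 -0.04  1.17  0.    0.17] F [ 2.1 -0.9  5.8] g 0.348
tx 0.4694 ty 0.7655 tz -0.0564 turn -0.0003 rows~11
[  16    0   56   48 1232] [-0.16237068 -0.16817371] [-0.12843074 -0.12944867] [-0.14708616 -0.14747072]
[ 487    0   21  129 1338] [-0.1579163  0.1793393] [-0.06691723  0.2032163 ] [-0.11817045  0.19104312]
[ 306   96   23  205 2120] [-0.09005252  0.04583898] [0.07857405 0.06418198] [-0.01082444  0.05473768]
[440 432  50  48 695] [0.2223539  0.17632242] [0.28533078 0.23458975] [0.25599544 0.20020939]
```

View pics/w6.png

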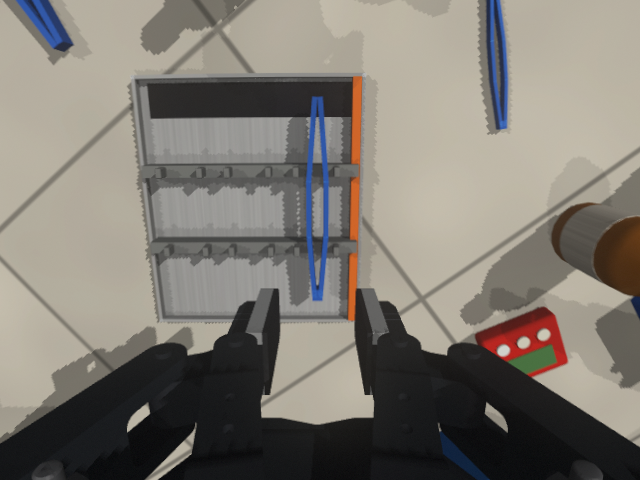

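```bash
python3 - <<'E'
from h import *
t=load('top0');s=load('scene0')
def ray(d,p): return d['M'][:3,3], (rays(d,[p])@d['M'][:3,:3].T)[0]
def tri(p,q):
    A=np.zeros((3,3));b=np.zeros(3)
    for d,x in((t,p),(s,q)):
        o,v=ray(d,x);v=v/np.linalg.norm(v);Q=np.eye(3)-np.outer(v,v);A+=Q;b+=Q@o
    return np.linalg.solve(A,b)
def ends(d,lo,hi,box):
    m=cv2.inRange(cv2.cvtColor(d['frame'],cv2.COLOR_RGB2HSV),lo,hi);mm=np.zeros_like(m);x0,y0,x1,y1=box;mm[y0:y1,x0:x1]=m[y0:y1,x0:x1]
    pts=np.argwhere(mm)[:,::-1].astype(float);c=pts.mean(0);u=np.linalg.svd(pts-c,full_matrices=False)[2][0];q=(pts-c)@u
    if u[1]<0: u=-u;q=-q
    return c,c+u*q.min(),c+u*q.max()
for nm,lo,hi,bt,bs in (('probe',(20,130,80),(32,255,255),(218,200,248,240),(376,185,418,215)),('spat',(50,100,40),(85,255,255),(185,222,216,260),(374,160,412,190))):
    a=ends(t,lo,hi,bt);b=ends(s,lo,hi,bs)
    X=[tri(p,q) for p,q in zip(a,b)]
    for x in X: print(nm,x.round(4))
    v=X[1]-X[2];print('L',np.linalg.norm(v),'yaw',np.degrees(np.arctan2(v[1],v[0])),'slope',np.degrees(np.arctan2(v[2],np.hypot(*v[:2]))))
    print('depth top',bydepth(t,[a[0]]),'scene',bydepth(s,[b[0]]))
E
```

```text
probe [0.5869 0.3085 0.1214]
probe [0.6209 0.3322 0.1503]
probe [0.5526 0.2846 0.0924]
L 0.10141968104932594 yaw 34.859037276334135 slope 34.775393963439825
depth top [[0.58291425 0.30510573 0.14012234]] scene [[0.59071609 0.2999948  0.12829576]]
spat [0.5275 0.3944 0.1216]
spat [0.5605 0.4174 0.1511]
spat [0.494  0.3711 0.092 ]
L 0.10029237482416503 yaw 34.82300883365056 slope 36.11450910130284
depth top [[0.52611691 0.39231745 0.13082438]] scene [[0.5324707  0.38270412 0.13008894]]
```

Emit:
drive_tool:
  deltas:
    - {"tx": 0.51,"ty": 0.78,"tz": -0.06,"turn": -0.2,"jaw": 0}
    - {"tx": 0.51,"ty": 0.78,"tz": -0.06,"turn": -0.2,"jaw": 0}
    - {"tx": 0.51,"ty": 0.78,"tz": -0.06,"turn": -0.2,"jaw": 0}
    - {"tx": 0.51,"ty": 0.78,"tz": -0.06,"turn": -0.2,"jaw": 0}
    - {"tx": 0.51,"ty": 0.78,"tz": -0.06,"turn": -0.2,"jaw": 0}

```text
time_s: 8.05
tool_pos: [0.5617, -0.0347, 0.3947]
orientation: [-0.051, 0.999, 0.0, -0.0]
ft_force: [0.7, 0.2, -0.7]
grip_width: 0.495
```

```bash
python3 -c "
from h import *
go(0.56,0.35,.42,-145.1)"
```

```text
t8.05 at [ 0.5617 -0.0347  0.3947] psi -174.11 q [-0.06  0.25 -0.16  1.17  0.   -0.16] F [ 0.7  0.2 -0.7] g 0.495
tx -0.0629 ty 0.6381 tz -0.0422 turn -0.0806 rows~8
```

Emit:
drive_tool:
  deltas:
    - {"tx": -0.06,"ty": 0.64,"tz": -0.05,"turn": -0.08,"jaw": 0}
    - {"tx": -0.06,"ty": 0.64,"tz": -0.05,"turn": -0.08,"jaw": 0}
    - {"tx": -0.06,"ty": 0.64,"tz": -0.05,"turn": -0.08,"jaw": 0}
    - {"tx": -0.06,"ty": 0.64,"tz": -0.05,"turn": -0.08,"jaw": 0}
    - {"tx": -0.06,"ty": 0.64,"tz": -0.05,"turn": -0.08,"jaw": 0}

```text
time_s: 8.55
tool_pos: [0.5607, 0.2148, 0.414]
orientation: [-0.296, 0.955, -0.0, -0.0]
ft_force: [0.7, 1.0, -0.4]
grip_width: 0.506
```

```bash
python3 -c "
from h import *
go(0.56,0.35,.42,-145.1)"
```

```text
t8.55 at [0.5607 0.2148 0.414 ] psi -145.57 q [ 0.37  0.31 -0.03  1.23 -0.   -0.24] F [ 0.7  1.  -0.4] g 0.506
tx -0.1265 ty 0.1866 tz -0.0100 turn -0.0013 rows~3
```

Emit:
drive_tool:
  deltas:
    - {"tx": -0.12,"ty": 0.18,"tz": 0,"turn": -0.001,"jaw": 0}
    - {"tx": -0.12,"ty": 0.18,"tz": 0,"turn": -0.001,"jaw": 0}
    - {"tx": -0.12,"ty": 0.18,"tz": 0,"turn": -0.001,"jaw": 0}
    - {"tx": -0.12,"ty": 0.18,"tz": 0,"turn": -0.001,"jaw": 0}

```text
time_s: 8.95
tool_pos: [0.5589, 0.3465, 0.4129]
orientation: [-0.301, 0.954, 0.0, -0.0]
ft_force: [0.7, -0.2, -1.3]
grip_width: 0.505
```

```bash
python3 - <<'E'
from h import *
w=shot('wrist','w7');go(0.56,0.35,.42,-145.1)
for nm,lo,hi in (('probe',(20,130,80),(32,255,255)),('spat',(50,100,40),(85,255,255))):
    m=cv2.inRange(cv2.cvtColor(w['frame'],cv2.COLOR_RGB2HSV),lo,hi);k,l,st,c=cv2.connectedComponentsWithStats(m)
    for i in range(1,k):
        if st[i,4]>300:
            pts=np.argwhere(l==i)[:,::-1].astype(float)
            P=onplane(w,[pts.mean(0)],.128);D=bydepth(w,pts);D=D[np.abs(D[:,2]-np.median(D[:,2]))<.05]
            u=np.linalg.svd(D-D.mean(0),full_matrices=False)[2][0]
            print(nm,st[i],P,D.mean(0),u,np.degrees(np.arctan2(u[1],u[0])))
E
```

```text
t9.00 at [0.5591 0.3445 0.4131] psi -145.10 q [ 0.55  0.42  0.13  1.28 -0.   -0.06] F [-0.3 -0.3 -0.5] g 0.498
tx -0.0065 ty 0.0067 tz -0.0116 turn -0.0000 rows~0
probe [   1  135   67   60 3193] [[0.62692981 0.16793517 0.128     ]] [0.65951003 0.13148138 0.06115575] [ 0.63933568 -0.76037162  0.11438922] -49.94220530170577
probe [ 227  165   33  139 3097] [[0.58704992 0.30613354 0.128     ]] [0.5852699  0.30576804 0.13052751] [0.67439324 0.45424496 0.58211278] 33.96266927917954
probe [ 129  424   54   56 1409] [[0.78810131 0.35177916 0.128     ]] [0.80197331 0.35688338 0.10472694] [ 0.02023346 -0.04467369  0.99879671] -65.63343243431301
spat [ 383  167   32  141 3148] [[0.52960853 0.3926803  0.128     ]] [0.52839424 0.39069064 0.13173495] [0.66618699 0.47073337 0.5784505 ] 35.24535087586814
```

View pics/w7.png

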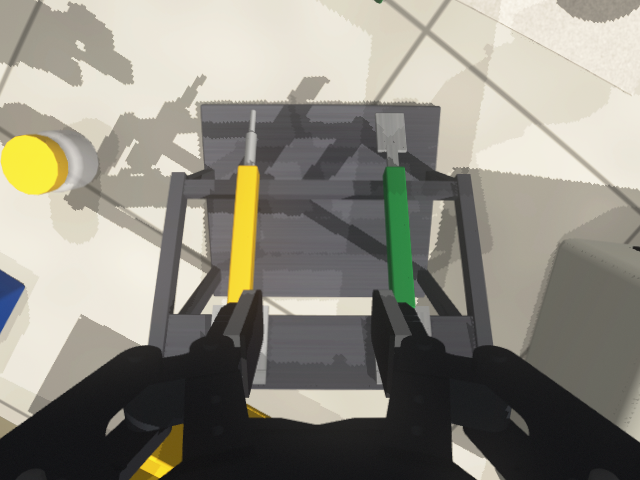

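```bash
python3 -c "
from h import *
go(0.5875,0.3081,.33,-145.1)"
```

```text
t9.00 at [0.5591 0.3445 0.4131] psi -145.10 q [ 0.55  0.42  0.13  1.28 -0.   -0.06] F [-0.3 -0.3 -0.5] g 0.498
tx -0.0043 ty -0.0768 tz 0.1384 turn -0.0000 rows~2
```

Emit:
drive_tool:
  deltas:
    - {"tx": -0.004,"ty": -0.077,"tz": 0,"turn": 0,"jaw": 0}
    - {"tx": -0.004,"ty": -0.077,"tz": 0.07,"turn": 0,"jaw": 0}
    - {"tx": -0.004,"ty": -0.077,"tz": 0.138,"turn": 0,"jaw": 0}
    - {"tx": -0.004,"ty": -0.077,"tz": 0.138,"turn": 0,"jaw": 0}

```text
time_s: 9.4
tool_pos: [0.5858, 0.303, 0.3253]
orientation: [-0.297, 0.955, -0.001, -0.005]
ft_force: [-1.9, -0.5, -0.0]
grip_width: 0.497
```

```bash
python3 - <<'E'
from h import *
w=shot('wrist','w8');go(0.5875,0.3081,.281,-145.1)
T=r.get_obs()['tool_pos']
for nm,lo,hi in (('probe',(20,130,80),(32,255,255)),):
    m=cv2.inRange(cv2.cvtColor(w['frame'],cv2.COLOR_RGB2HSV),lo,hi);k,l,st,c=cv2.connectedComponentsWithStats(m)
    for i in range(1,k):
        if st[i,4]>300:
            pts=np.argwhere(l==i)[:,::-1].astype(float)
            D=bydepth(w,pts)-T; a=np.radians(-145.1);e=np.array([[np.cos(a),np.sin(a)],[np.sin(a),-np.cos(a)]]);q=D[:,:2]@e.T
            for x in np.arange(-.02,.06,.01):
                s=abs(q[:,0]-x)<.003
                if s.sum()>5: print(round(x,2),q[s,1].min(),q[s,1].max(),'z',np.percentile(D[s,2]+T[2],[10,50,90]).round(4))
            print(st[i],q.max(0),q.min(0))
E
```

```text
t9.45 at [0.5867 0.3038 0.3288] psi -145.38 q [ 0.48  0.47  0.    1.11 -0.   -0.13] F [-0.   0.8  0.6] g 0.502
tx -0.0057 ty 0.0050 tz 0.0796 turn -0.0008 rows~1
0.02 -0.19954501102502123 -0.16701794954340773 z [0.0566 0.0623 0.0631]
0.03 -0.19713289993805785 -0.1622543849538657 z [0.0544 0.0622 0.0631]
0.04 -0.19522545508961445 -0.16136992457166088 z [0.0544 0.0621 0.0632]
0.05 -0.19248744589041092 -0.16354016666318996 z [0.0538 0.0621 0.0632]
[   0  148   65   81 4398] [ 6.97758653e-02 -9.15111878e-05] [ 0.01350763 -0.23554733]
-0.02 -0.005243067350248195 0.014214309529970532 z [0.1435 0.1455 0.1474]
-0.01 -0.00528264646470897 0.014140284969512468 z [0.1366 0.1386 0.1405]
0.0 -0.00530530542496593 0.00835719377616054 z [0.1298 0.1316 0.1336]
0.01 -0.004900794284525713 0.0085375716366621 z [0.1227 0.1246 0.1264]
0.02 -0.004967051337943069 0.013213823081865361 z [0.1154 0.1174 0.1194]
0.03 -0.004964654838480708 0.008677617485193814 z [0.1087 0.1105 0.1125]
0.04 -0.0050013936817464 0.008285283967352161 z [0.1033 0.1044 0.1058]
[ 306  193   33  220 6814] [0.06977587 0.01715341] [-0.12921147 -0.00531671]
```

View pics/w8.png

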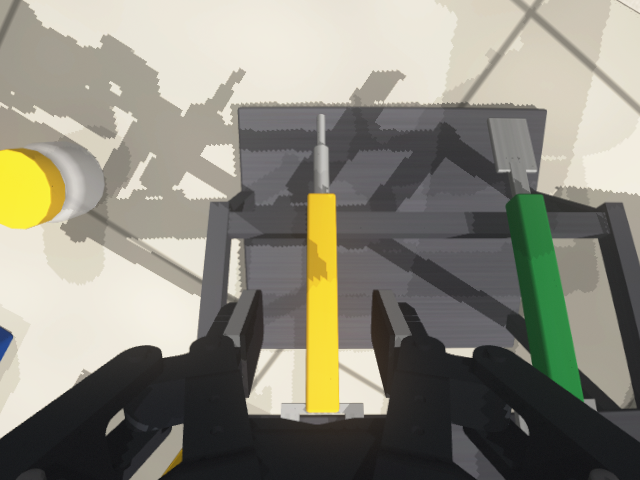

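```bash
python3 - <<'E'
from h import *
w=load('w8');T=np.array([0.5867,0.3038,0.3288]); a=np.radians(-145.38);e=np.array([[np.cos(a),np.sin(a)],[np.sin(a),-np.cos(a)]])
for p in [(321,198),(321,205),(322,260),(322,330),(322,400),(322,408)]:
    D=bydepth(w,[p])[0]-T; print(p,(e@D[:2]).round(4),(D[2]+T[2]).round(4))
E
```

```text
(321, 198) [0.038  0.0017] 0.105
(321, 205) [0.035  0.0017] 0.1075
(322, 260) [0.012 0.002] 0.1225
(322, 330) [-0.0138  0.0018] 0.1413
(322, 400) [-0.037   0.0017] 0.158
(322, 408) [-0.0403  0.0017] 0.1588
```

Emit:
drive_tool:
  deltas:
    - {"tx": -0.007,"ty": 0.004,"tz": 0.04,"turn": -0.001,"jaw": 0}
    - {"tx": -0.007,"ty": 0.004,"tz": 0.078,"turn": -0.001,"jaw": 0}
    - {"tx": -0.007,"ty": 0.004,"tz": 0.078,"turn": -0.001,"jaw": 0}

```text
time_s: 9.75
tool_pos: [0.5895, 0.3097, 0.2843]
orientation: [-0.301, 0.954, -0.0, -0.001]
ft_force: [-0.2, -0.7, -0.0]
grip_width: 0.499
```

```bash
python3 -c "
from h import *
go(0.589,0.308,.2815,-145.1);shot('wrist','w9')"
```

```text
t9.75 at [0.5895 0.3097 0.2843] psi -144.94 q [ 0.48  0.5  -0.05  1.02 -0.   -0.13] F [-0.2 -0.7 -0. ] g 0.499
tx 0.0024 ty -0.0019 tz 0.0047 turn 0.0005 rows~0
```

View pics/w9.png

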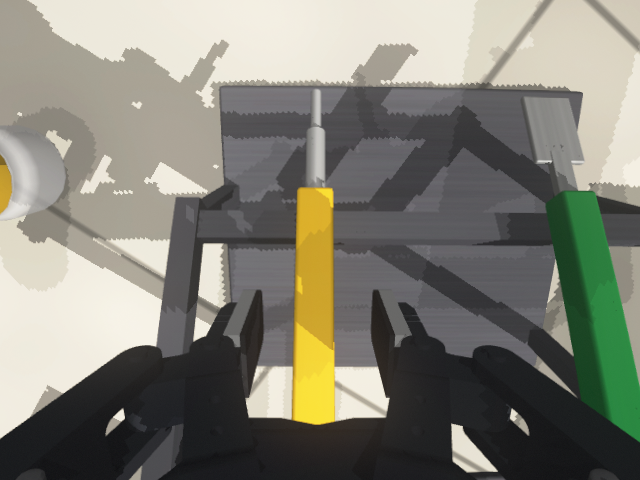

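Emit:
drive_tool:
  deltas:
    - {"tx": 0.001,"ty": -0.001,"tz": 0.004,"turn": 0,"jaw": 0.3}
    - {"tx": 0.001,"ty": -0.001,"tz": 0.004,"turn": 0,"jaw": 0.9}
    - {"tx": 0.001,"ty": -0.001,"tz": 0.004,"turn": 0,"jaw": 0.9}
    - {"tx": 0.001,"ty": -0.001,"tz": 0.004,"turn": 0,"jaw": 0.9}
    - {"tx": 0.001,"ty": -0.001,"tz": 0.004,"turn": 0,"jaw": 0.9}
  newtons: 30

```text
time_s: 10.3
tool_pos: [0.5903, 0.3096, 0.2844]
orientation: [-0.301, 0.954, 0.0, 0.001]
ft_force: [-0.5, -0.3, 6.6]
grip_width: 0.158
```

```bash
python3 -c "
from h import *
go(0.589,0.308,.2815,-145.1);shot('wrist','w10')"
```

```text
t10.30 at [0.5903 0.3096 0.2844] psi -144.94 q [ 0.48  0.5  -0.05  1.02 -0.   -0.13] F [-0.5 -0.3  6.6] g 0.158
tx 0.0033 ty -0.0009 tz 0.0048 turn 0.0005 rows~0
```

View pics/w10.png

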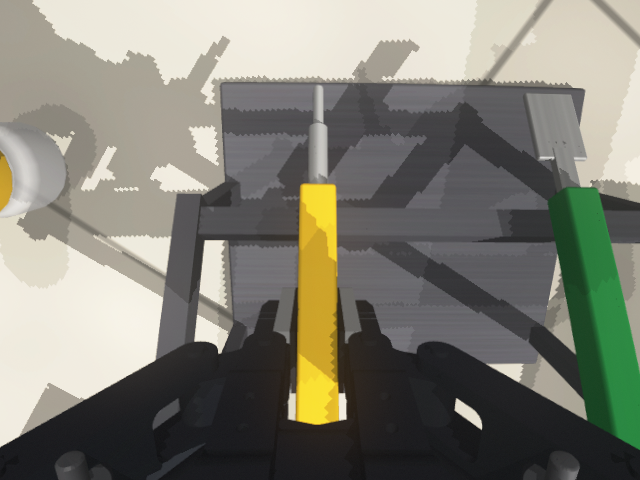

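Emit:
drive_tool:
  deltas:
    - {"tx": 0,"ty": 0,"tz": -0.003,"turn": 0,"jaw": 0.9}
    - {"tx": 0,"ty": 0,"tz": -0.005,"turn": 0,"jaw": 0.9}
    - {"tx": 0,"ty": 0,"tz": -0.005,"turn": 0,"jaw": 0.9}

```text
time_s: 10.65
tool_pos: [0.5898, 0.3095, 0.2856]
orientation: [-0.301, 0.954, 0.0, 0.0]
ft_force: [-0.4, -0.3, 0.6]
grip_width: 0.16
```

Emit:
drive_tool:
  deltas:
    - {"tx": -0.006,"ty": 0,"tz": -0.0042,"turn": 0,"jaw": 0.9}
    - {"tx": -0.012,"ty": 0,"tz": -0.0084,"turn": 0,"jaw": 0.9}
    - {"tx": -0.018,"ty": 0,"tz": -0.0126,"turn": 0,"jaw": 0.9}
    - {"tx": -0.024,"ty": 0,"tz": -0.0168,"turn": 0,"jaw": 0.9}
    - {"tx": -0.03,"ty": 0,"tz": -0.021,"turn": 0,"jaw": 0.9}

```text
time_s: 11.15
tool_pos: [0.6048, 0.32, 0.2982]
orientation: [-0.301, 0.954, -0.0, 0.0]
ft_force: [-0.1, -0.4, -1.9]
grip_width: 0.159
```

Emit:
drive_tool:
  deltas:
    - {"tx": 0,"ty": 0,"tz": 0,"turn": 0,"jaw": 0.9}

```text
time_s: 11.25
tool_pos: [0.6051, 0.3202, 0.2984]
orientation: [-0.301, 0.954, 0.0, 0.001]
ft_force: [0.9, 0.5, -0.9]
grip_width: 0.156
```

```bash
python3 -c "
from h import *
go(0.5898+.01474,0.3095+.0103,.2856+.0126,-145.1);shot('wrist','w11');s=shot('scene','s11')
cv2.imwrite('pics/c11.png',cv2.resize(s['frame'][140:260,340:460,::-1],None,fx=5,fy=5,interpolation=cv2.INTER_CUBIC))"
```

```text
t11.25 at [0.6051 0.3202 0.2984] psi -144.92 q [ 0.49  0.53  0.02  1.07  0.   -0.13] F [ 0.9  0.5 -0.9] g 0.156
tx 0.0010 ty 0.0000 tz 0.0004 turn 0.0005 rows~0
```

View pics/w11.png

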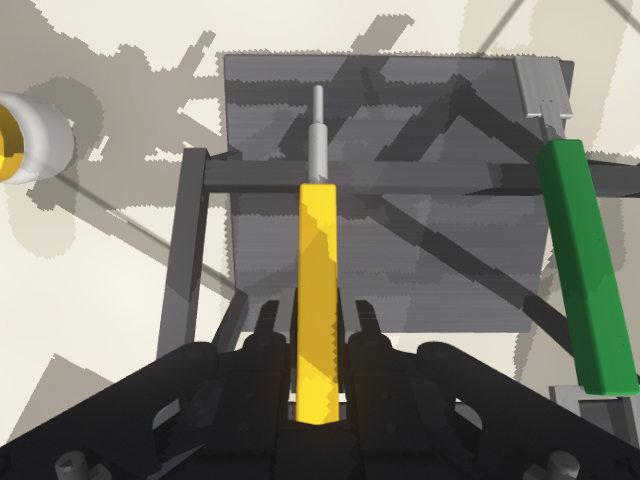

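View pics/c11.png

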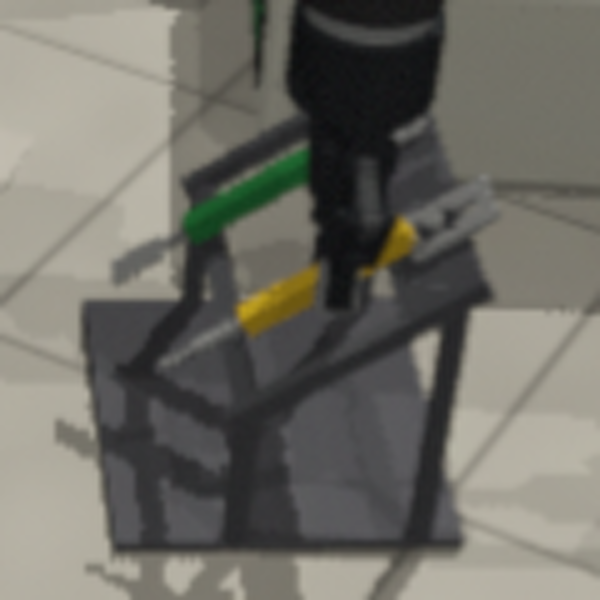

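Emit:
drive_tool:
  deltas:
    - {"tx": 0.003,"ty": 0,"tz": -0.004,"turn": 0,"jaw": 0.9}
    - {"tx": 0.006,"ty": 0,"tz": -0.0085,"turn": 0,"jaw": 0.9}
    - {"tx": 0.009,"ty": 0,"tz": -0.013,"turn": 0,"jaw": 0.9}

```text
time_s: 11.65
tool_pos: [0.5998, 0.3165, 0.306]
orientation: [-0.301, 0.954, -0.0, -0.0]
ft_force: [-0.4, -0.4, -0.2]
grip_width: 0.16
```

Emit:
drive_tool:
  deltas:
    - {"tx": 0.004,"ty": 0,"tz": -0.006,"turn": 0,"jaw": 0.9}
    - {"tx": 0.008,"ty": 0,"tz": -0.012,"turn": 0,"jaw": 0.9}
    - {"tx": 0.013,"ty": 0,"tz": -0.019,"turn": 0,"jaw": 0.9}
    - {"tx": 0.018,"ty": 0,"tz": -0.026,"turn": 0,"jaw": 0.9}
    - {"tx": 0.018,"ty": 0,"tz": -0.08,"turn": 0,"jaw": 0.9}

```text
time_s: 12.15
tool_pos: [0.5895, 0.3095, 0.3504]
orientation: [-0.301, 0.954, -0.001, -0.004]
ft_force: [-0.9, -0.1, -0.6]
grip_width: 0.158
```

```bash
python3 -c "
from h import *
go(0.5097,-0.3268,.42,142.7);shot('wrist','w12');s=shot('scene','s12')
cv2.imwrite('pics/c12.png',cv2.resize(s['frame'][140:260,340:460,::-1],None,fx=5,fy=5,interpolation=cv2.INTER_CUBIC))"
```

```text
t12.15 at [0.5895 0.3095 0.3504] psi -144.93 q [ 0.48  0.47  0.05  1.16 -0.   -0.13] F [-0.9 -0.1 -0.6] g 0.158
tx 0.7191 ty -0.7914 tz -0.1114 turn 0.2010 rows~13
```

View pics/c12.png

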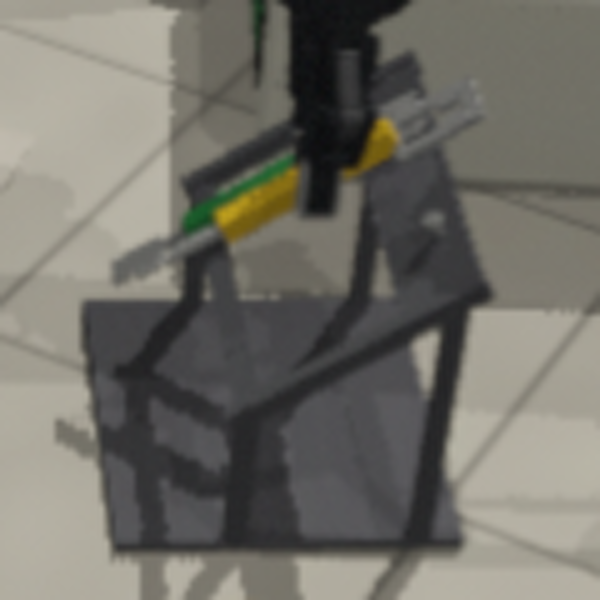

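View pics/w12.png

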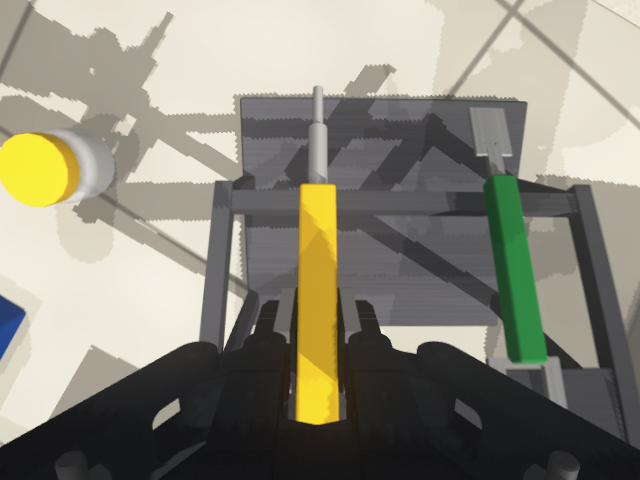

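Emit:
drive_tool:
  deltas:
    - {"tx": 0,"ty": 0,"tz": -0.08,"turn": 0,"jaw": 0.9}
    - {"tx": 0.2,"ty": -0.22,"tz": -0.11,"turn": 0.05,"jaw": 0.9}
    - {"tx": 0.3,"ty": -0.33,"tz": -0.11,"turn": 0.1,"jaw": 0.9}
    - {"tx": 0.4,"ty": -0.44,"tz": -0.11,"turn": 0.2,"jaw": 0.9}
    - {"tx": 0.5,"ty": -0.55,"tz": -0.11,"turn": 0.2,"jaw": 0.9}

```text
time_s: 12.75
tool_pos: [0.5656, 0.1108, 0.4134]
orientation: [-0.003, 1.0, 0.0, 0.001]
ft_force: [0.7, -0.6, -0.8]
grip_width: 0.159
```

```bash
python3 -c "
from h import *
go(0.5097,-0.3268,.42,142.7)"
```

```text
t12.75 at [0.5656 0.1108 0.4134] psi -179.61 q [ 0.19  0.27 -0.09  1.21 -0.    0.19] F [ 0.7 -0.6 -0.8] g 0.159
tx 0.0981 ty -0.7287 tz -0.0112 turn 0.1047 rows~9
```

Emit:
drive_tool:
  deltas:
    - {"tx": 0.098,"ty": -0.728,"tz": -0.01,"turn": 0.104,"jaw": 0.9}
    - {"tx": 0.098,"ty": -0.728,"tz": -0.01,"turn": 0.104,"jaw": 0.9}
    - {"tx": 0.098,"ty": -0.728,"tz": -0.01,"turn": 0.104,"jaw": 0.9}
    - {"tx": 0.098,"ty": -0.728,"tz": -0.01,"turn": 0.104,"jaw": 0.9}
    - {"tx": 0.098,"ty": -0.728,"tz": -0.01,"turn": 0.104,"jaw": 0.9}

```text
time_s: 13.25
tool_pos: [0.5352, -0.1376, 0.4167]
orientation: [0.317, 0.948, 0.0, 0.0]
ft_force: [0.9, 0.2, 0.2]
grip_width: 0.157
```

```bash
python3 -c "
from h import *
go(0.5097,-0.3268,.36,142.7)"
```

```text
t13.25 at [ 0.5352 -0.1376  0.4167] psi 143.02 q [-0.25  0.22 -0.14  1.21  0.    0.39] F [0.9 0.2 0.2] g 0.157
tx -0.1557 ty -0.2774 tz 0.0945 turn 0.0009 rows~4
```

Emit:
drive_tool:
  deltas:
    - {"tx": -0.155,"ty": -0.277,"tz": 0,"turn": 0.001,"jaw": 0.9}
    - {"tx": -0.155,"ty": -0.277,"tz": 0,"turn": 0.001,"jaw": 0.9}
    - {"tx": -0.155,"ty": -0.277,"tz": 0.095,"turn": 0.001,"jaw": 0.9}
    - {"tx": -0.155,"ty": -0.277,"tz": 0.095,"turn": 0.001,"jaw": 0.9}
    - {"tx": -0.155,"ty": -0.277,"tz": 0.095,"turn": 0.001,"jaw": 0.9}

```text
time_s: 13.75
tool_pos: [0.5089, -0.3279, 0.3558]
orientation: [0.32, 0.947, -0.0, -0.002]
ft_force: [0.3, 0.1, -1.0]
grip_width: 0.161
```

```bash
python3 - <<'E'
from h import *
w=shot('wrist','w13');go(0.5097,-0.3268,.24,142.7)
o=r.get_obs();T=o['tool_pos'];a=np.radians(psi());e=np.array([[np.cos(a),np.sin(a)],[np.sin(a),-np.cos(a)]])
m=cv2.inRange(cv2.cvtColor(w['frame'],cv2.COLOR_RGB2HSV),(20,130,80),(32,255,255));k,l,st,c=cv2.connectedComponentsWithStats(m)
i=1+st[1:,4].argmax();pts=np.argwhere(l==i)[:,::-1]
D=bydepth(w,pts)-T;q=D[:,:2]@e.T
for x in np.arange(-.06,.06,.01):
    s=abs(q[:,0]-x)<.003
    if s.sum()>5: print(round(x,2),np.percentile(q[s,1],[5,95]).round(4),'z',np.percentile(D[s,2],[10,50,90]).round(4))
print(st[i],np.percentile(q[:,0],[.5,99.5]))
E
```

```text
t13.80 at [ 0.5094 -0.3269  0.3566] psi 142.67 q [-0.57  0.35 -0.11  1.12 -0.    0.08] F [ 0.9 -0.5 -0.3] g 0.159
tx -0.0011 ty 0.0006 tz 0.1944 turn -0.0001 rows~2
-0.02 [-0.0059  0.0063] z [-0.1368 -0.1353 -0.1341]
-0.01 [-0.0057  0.0061] z [-0.1431 -0.1411 -0.1392]
0.0 [-0.0061  0.0062] z [-0.15   -0.1481 -0.1462]
0.01 [-0.006   0.0065] z [-0.157 -0.155 -0.153]
0.02 [-0.006   0.0065] z [-0.1638 -0.1619 -0.1602]
0.03 [-0.0059  0.0064] z [-0.1707 -0.1688 -0.167 ]
0.04 [-0.0057  0.0066] z [-0.1774 -0.1757 -0.1739]
0.05 [-0.0055  0.0064] z [-0.1821 -0.1812 -0.1803]
[ 296  184   43  240 9360] [-0.0204474   0.04826335]
```

View pics/w13.png

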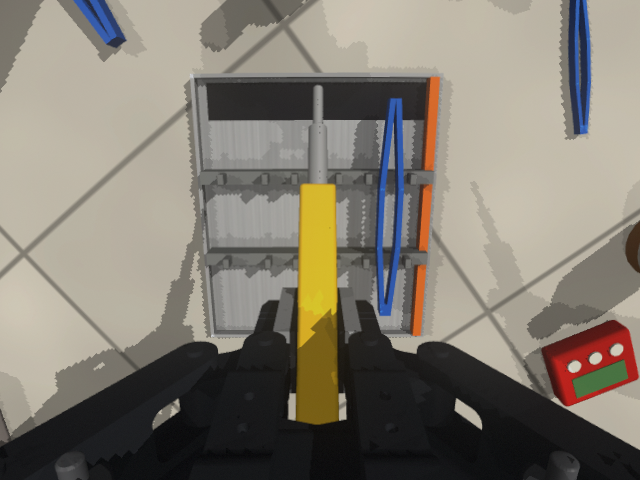

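```bash
python3 -c "
from h import *
go(0.5125,-0.3289,.225,142.7)"
```

```text
t13.80 at [ 0.5094 -0.3269  0.3566] psi 142.67 q [-0.57  0.35 -0.11  1.12 -0.    0.08] F [ 0.9 -0.5 -0.3] g 0.159
tx -0.0070 ty 0.0007 tz 0.2193 turn -0.0001 rows~3
```

Emit:
drive_tool:
  deltas:
    - {"tx": -0.007,"ty": 0.001,"tz": 0.06,"turn": 0,"jaw": 0.9}
    - {"tx": -0.007,"ty": 0.001,"tz": 0.13,"turn": 0,"jaw": 0.9}
    - {"tx": -0.007,"ty": 0.001,"tz": 0.19,"turn": 0,"jaw": 0.9}
    - {"tx": -0.007,"ty": 0.001,"tz": 0.219,"turn": 0,"jaw": 0.9}
    - {"tx": -0.007,"ty": 0.001,"tz": 0.219,"turn": 0,"jaw": 0.9}
  newtons: 22

```text
time_s: 14.3
tool_pos: [0.514, -0.3245, 0.2259]
orientation: [0.317, 0.948, 0.001, -0.002]
ft_force: [-0.1, -0.0, 0.1]
grip_width: 0.154
```

```bash
python3 -c "
from h import *
go(0.5125,-0.3289,.185,142.7);shot('wrist','w14')"
```

```text
t14.30 at [ 0.514  -0.3245  0.2259] psi 142.98 q [-0.56  0.45 -0.27  0.85  0.    0.08] F [-0.1 -0.   0.1] g 0.154
tx -0.0028 ty -0.0073 tz 0.0681 turn 0.0008 rows~1
```

View pics/w14.png

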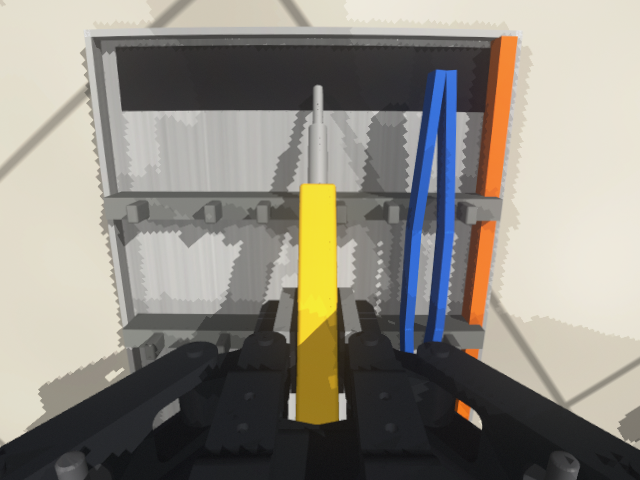

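```bash
python3 -c "
from h import *
go(0.5125,-0.3289,.210,142.7)"
```

```text
t14.35 at [ 0.5148 -0.3253  0.2279] psi 142.98 q [-0.56  0.45 -0.27  0.85  0.    0.08] F [ 0.  -0.   0.4] g 0.155
tx -0.0006 ty -0.0072 tz 0.0298 turn 0.0008 rows~0
```

Emit:
drive_tool:
  deltas:
    - {"tx": -0.001,"ty": -0.007,"tz": 0,"turn": 0.001,"jaw": 0.9}
    - {"tx": -0.001,"ty": -0.007,"tz": 0,"turn": 0.001,"jaw": 0.9}

```text
time_s: 14.55
tool_pos: [0.5135, -0.3309, 0.2303]
orientation: [0.321, 0.947, -0.001, 0.002]
ft_force: [-0.0, -0.4, -0.6]
grip_width: 0.159
```

```bash
python3 - <<'E'
from h import *
go(0.5125,-0.3289,.210,142.7);w=shot('wrist','w15');go(0.5125,-0.3289,.210,142.7)
T=r.get_obs()['tool_pos'];a=np.radians(psi());e=np.array([[np.cos(a),np.sin(a)],[np.sin(a),-np.cos(a)]])
P=bydepth(w,[(u,v) for v in range(150,400) for u in range(60,560)])
q=(P[:,:2]-T[:2])@e.T
for x0 in(.036,-.030):
    s=(abs(q[:,0]-x0)<.008)&(P[:,2]>.028)&(P[:,2]<.037)
    h,ed=np.histogram(q[s,1],bins=np.arange(-.1,.1,.002)); print([(round(float(k)*1000+1),int(n)) for k,n in zip(ed,h) if n>3])
s=(P[:,2]>.0195)&(P[:,2]<.0245)
h,ed=np.histogram(q[s,0],bins=np.arange(-.05,.05,.001));print([(round(float(k)*1000,1),int(n)) for k,n in zip(ed,h) if n>20])
E
```

```text
t14.55 at [ 0.5135 -0.3309  0.2303] psi 142.53 q [-0.57  0.45 -0.26  0.85 -0.    0.08] F [-0.  -0.4 -0.6] g 0.159
tx 0.0035 ty 0.0016 tz 0.0338 turn -0.0005 rows~0
t14.60 at [ 0.5134 -0.3308  0.23  ] psi 142.53 q [-0.57  0.45 -0.27  0.85  0.    0.08] F [ 0.6  0.4 -0.2] g 0.161
tx 0.0033 ty 0.0016 tz 0.0334 turn -0.0005 rows~0
[(-73, 73), (-71, 97), (-69, 173), (-41, 24), (-39, 95), (-37, 111), (-35, 62), (-19, 45), (-17, 100), (-15, 114), (13, 21), (15, 98), (17, 96), (19, 36), (35, 28), (37, 124), (39, 93), (41, 38), (47, 183), (49, 180), (51, 128), (59, 40), (61, 239), (63, 174), (65, 33), (69, 169), (71, 89), (73, 84)]
[(-73, 62), (-71, 79), (-69, 142), (-41, 20), (-39, 85), (-37, 103), (-35, 57), (37, 113), (39, 90), (41, 41), (47, 26), (49, 147), (51, 70), (53, 4), (59, 64), (61, 92), (63, 63), (65, 5), (69, 108), (71, 94), (73, 79), (75, 4)]
[(-34.0, 43), (-33.0, 195), (-32.0, 230), (-31.0, 241), (-30.0, 239), (-29.0, 261), (-28.0, 283), (-27.0, 284), (-26.0, 298), (-25.0, 373), (-24.0, 632), (-23.0, 268), (32.0, 112), (33.0, 434), (34.0, 467), (35.0, 490), (36.0, 456), (37.0, 472), (38.0, 468), (39.0, 500), (40.0, 550), (41.0, 628), (42.0, 785), (43.0, 114)]
```

View pics/w15.png

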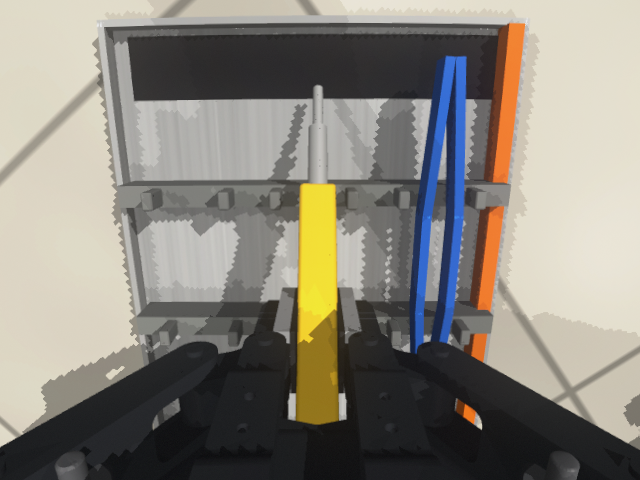

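Emit:
drive_tool:
  deltas:
    - {"tx": 0.001,"ty": 0,"tz": 0.008,"turn": 0,"jaw": 0.9}
    - {"tx": 0.001,"ty": 0,"tz": 0.015,"turn": 0,"jaw": 0.9}
    - {"tx": 0.001,"ty": 0,"tz": 0.022,"turn": 0,"jaw": 0.9}
    - {"tx": 0.001,"ty": 0,"tz": 0.029,"turn": 0,"jaw": 0.9}
    - {"tx": 0.001,"ty": 0,"tz": 0.033,"turn": 0,"jaw": 0.9}

```text
time_s: 15.1
tool_pos: [0.513, -0.3305, 0.2088]
orientation: [0.321, 0.947, -0.0, 0.001]
ft_force: [1.7, -1.6, 4.7]
grip_width: 0.157
```

Emit:
drive_tool:
  deltas:
    - {"tx": 0,"ty": 0,"tz": 0.007,"turn": 0,"jaw": 0.9}
    - {"tx": 0,"ty": 0,"tz": 0.014,"turn": 0,"jaw": 0.9}

```text
time_s: 15.3
tool_pos: [0.5123, -0.33, 0.2001]
orientation: [0.321, 0.947, -0.0, 0.0]
ft_force: [0.8, -0.3, 7.4]
grip_width: 0.157
```

```bash
python3 -c "
from h import *
go(0.5125,-0.3289,.185,142.7);shot('wrist','w16')
s=shot('scene','s16');cv2.imwrite('pics/c16.png',cv2.resize(s['frame'][310:450,150:300,::-1],None,fx=4,fy=4,interpolation=cv2.INTER_CUBIC))"
```

```text
t15.30 at [ 0.5123 -0.33    0.2001] psi 142.54 q [-0.57  0.48 -0.3   0.79  0.    0.08] F [ 0.8 -0.3  7.4] g 0.157
tx 0.0009 ty 0.0017 tz 0.0252 turn -0.0005 rows~0
```

View pics/w16.png

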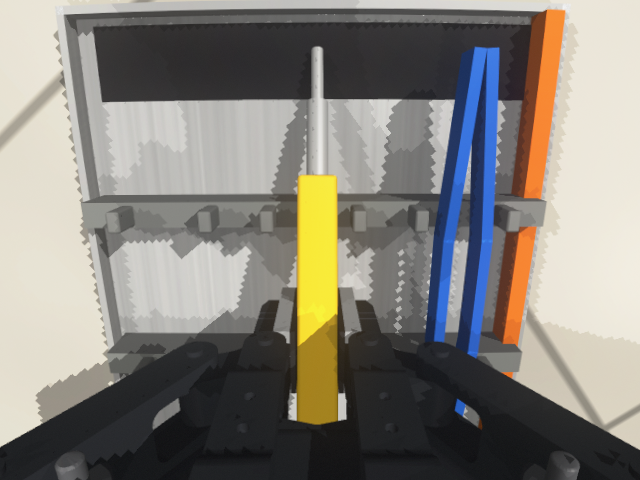

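View pics/c16.png

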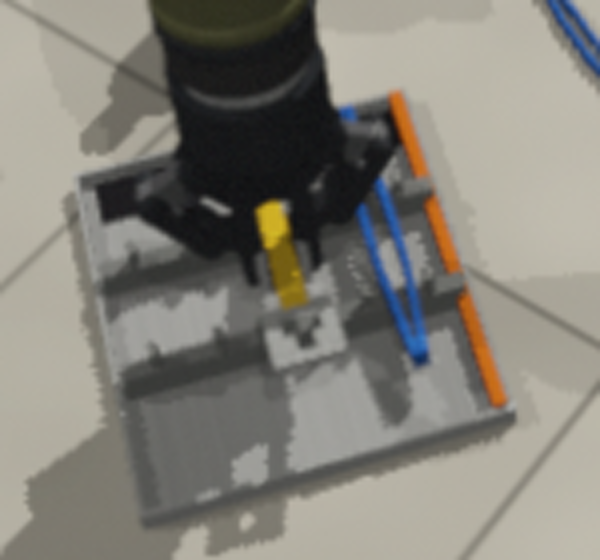

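Pivoting as intended with small forces. Continue lowering until both rails carry.

Emit:
drive_tool:
  deltas:
    - {"tx": 0,"ty": 0,"tz": 0.006,"turn": 0,"jaw": 0.9}
    - {"tx": 0,"ty": 0,"tz": 0.012,"turn": 0,"jaw": 0.9}
    - {"tx": 0,"ty": 0,"tz": 0.018,"turn": 0,"jaw": 0.9}

```text
time_s: 15.7
tool_pos: [0.5128, -0.3304, 0.1897]
orientation: [0.321, 0.947, -0.0, 0.001]
ft_force: [1.9, -1.9, 7.9]
grip_width: 0.159
```

```bash
python3 -c "
from h import *
go(0.5125,-0.3289,.185,142.7)"
```

```text
t15.70 at [ 0.5128 -0.3304  0.1897] psi 142.54 q [-0.57  0.49 -0.3   0.77 -0.    0.08] F [ 1.9 -1.9  7.9] g 0.159
tx 0.0019 ty 0.0016 tz 0.0078 turn -0.0005 rows~0
```

Emit:
drive_tool:
  deltas:
    - {"tx": 0,"ty": 0,"tz": 0.005,"turn": 0,"jaw": 0.9}
    - {"tx": 0,"ty": 0,"tz": 0.008,"turn": 0,"jaw": 0.9}
    - {"tx": 0,"ty": 0,"tz": 0.008,"turn": 0,"jaw": 0.9}

```text
time_s: 16.0
tool_pos: [0.513, -0.3305, 0.1848]
orientation: [0.321, 0.947, -0.0, 0.001]
ft_force: [2.3, -2.3, 7.0]
grip_width: 0.154
```

```bash
python3 - <<'E'
from h import *
go(0.5125,-0.3289,.185,142.7);w=shot('wrist','w17')
T=r.get_obs()['tool_pos'];a=np.radians(psi());e=np.array([[np.cos(a),np.sin(a)],[np.sin(a),-np.cos(a)]])
for p in [(318,165),(318,180),(318,200),(318,240),(318,300),(318,360),(318,400)]:
    D=bydepth(w,[p])[0]; print(p,(e@(D-T)[:2]).round(4),D[2].round(4))
E
```

```text
t16.00 at [ 0.513  -0.3305  0.1848] psi 142.53 q [-0.57  0.5  -0.31  0.76 -0.    0.08] F [ 2.3 -2.3  7. ] g 0.154
tx 0.0022 ty 0.0016 tz -0.0003 turn -0.0005 rows~0
(318, 165) [0.0573 0.002 ] 0.0328
(318, 180) [0.053 0.002] 0.0348
(318, 200) [0.0473 0.002 ] 0.0372
(318, 240) [0.0346 0.002 ] 0.0366
(318, 300) [0.0149 0.002 ] 0.0381
(318, 360) [-0.0065  0.002 ] 0.0394
(318, 400) [-0.0214  0.002 ] 0.0409
```

View pics/w17.png

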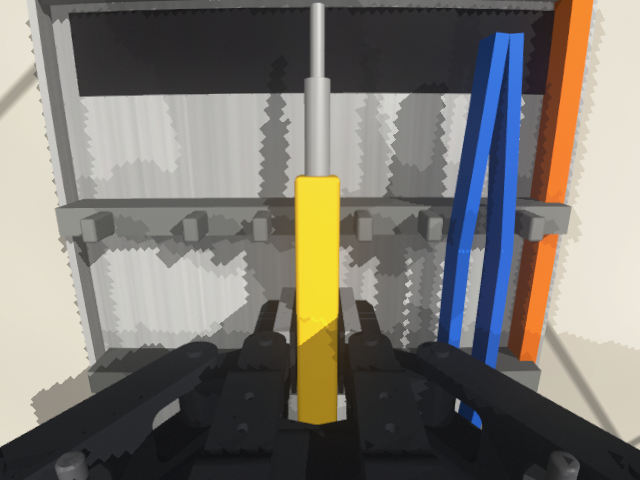

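Emit:
drive_tool:
  deltas:
    - {"tx": 0,"ty": 0,"tz": 0.003,"turn": 0,"jaw": 0.9}
    - {"tx": 0,"ty": 0,"tz": 0.005,"turn": 0,"jaw": 0.9}
    - {"tx": 0,"ty": 0,"tz": 0.005,"turn": 0,"jaw": 0.9}

```text
time_s: 16.35
tool_pos: [0.5131, -0.3306, 0.1821]
orientation: [0.321, 0.947, -0.0, 0.001]
ft_force: [2.5, -1.5, 6.8]
grip_width: 0.159
```

```bash
python3 - <<'E'
from h import *
go(0.5125,-0.3289,.185,142.7);w=shot('wrist','w18')
T=r.get_obs()['tool_pos'];a=np.radians(psi());e=np.array([[np.cos(a),np.sin(a)],[np.sin(a),-np.cos(a)]])
for p in [(318,165),(318,180),(318,200),(318,240),(318,300),(318,360),(318,400)]:
    D=bydepth(w,[p])[0]; print(p,(e@(D-T)[:2]).round(4),D[2].round(4))
E
```

```text
t16.35 at [ 0.5131 -0.3306  0.1821] psi 142.54 q [-0.57  0.5  -0.31  0.75 -0.    0.08] F [ 2.5 -1.5  6.8] g 0.159
tx 0.0026 ty 0.0016 tz -0.0048 turn -0.0005 rows~0
(318, 165) [0.0576 0.002 ] 0.0333
(318, 180) [0.0535 0.002 ] 0.0363
(318, 200) [0.0476 0.002 ] 0.0361
(318, 240) [0.0353 0.002 ] 0.0363
(318, 300) [0.0155 0.002 ] 0.0368
(318, 360) [-0.0065  0.002 ] 0.0368
(318, 400) [-0.0229  0.002 ] 0.0364
```

Emit:
drive_tool:
  deltas:
    - {"tx": 0,"ty": 0,"tz": -0.001,"turn": 0,"jaw": 0.5}
    - {"tx": 0,"ty": 0,"tz": -0.001,"turn": 0,"jaw": 0.4}
    - {"tx": 0,"ty": 0,"tz": -0.001,"turn": 0,"jaw": 0.4}

```text
time_s: 16.7
tool_pos: [0.5114, -0.3294, 0.181]
orientation: [0.321, 0.947, 0.0, -0.001]
ft_force: [0.6, 0.6, 0.3]
grip_width: 0.3
```

Emit:
drive_tool:
  deltas:
    - {"tx": 0,"ty": 0,"tz": -0.02,"turn": 0,"jaw": 0.4}
    - {"tx": 0,"ty": 0,"tz": -0.08,"turn": 0,"jaw": 0.4}
    - {"tx": 0,"ty": 0,"tz": -0.16,"turn": 0,"jaw": 0.4}
    - {"tx": 0,"ty": 0,"tz": -0.24,"turn": 0,"jaw": 0.4}
    - {"tx": 0,"ty": 0,"tz": -0.32,"turn": 0,"jaw": 0.4}

```text
time_s: 17.2
tool_pos: [0.5117, -0.3296, 0.3764]
orientation: [0.321, 0.947, 0.0, -0.0]
ft_force: [-0.0, -0.6, 1.3]
grip_width: 0.298
```

```bash
cat > chk.py <<'E'
from h import *
import sys
w=shot('wrist',sys.argv[1])
c=np.array([0.5097,-0.3268]);b=np.radians(-37.3);e=np.array([[np.cos(b),np.sin(b)],[-np.sin(b),np.cos(b)]])
for nm,lo,hi,z in (('f',(105,110,40),(125,255,255),.034),('probe',(20,130,80),(32,255,255),.036),('spat',(50,100,40),(85,255,255),.036)):
    m=cv2.inRange(cv2.cvtColor(w['frame'],cv2.COLOR_RGB2HSV),lo,hi);k,l,st,_=cv2.connectedComponentsWithStats(m)
    for i in range(1,k):
      if st[i,4]>500:
        uv=np.argwhere(l==i)[:,::-1].astype(float)
        q=(onplane(w,uv,z)[:,:2]-c)@e.T
        if abs(q.mean(0)).max()<.1:
            D=bydepth(w,uv);A=np.c_[(D[:,:2]-c)@e.T,np.ones(len(D))];ok=abs(D[:,2]-z)<.006
            s=np.linalg.lstsq(A[ok],D[ok,2],rcond=None)[0]
            print(nm,st[i],'min',q.min(0).round(4),'max',q.max(0).round(4),'tilt',s[:2].round(3),'z',np.median(D[ok,2]).round(4))
E
python3 chk.py w19; python3 -c "
from h import *
go(.55,.36,.42,-145.1)"
```

```text
f [ 372   93   26  208 2710] min [-0.0901  0.0453] max [0.0789 0.0643] tilt [0.002 0.009] z 0.0342
probe [ 308  150   19  122 2099] min [-0.0482 -0.0063] max [0.0512 0.0078] tilt [-0.001 -0.006] z 0.0363
t17.25 at [ 0.5134 -0.3307  0.3855] psi 142.54 q [-0.57  0.33 -0.06  1.16  0.    0.08] F [ 2.2 -0.3  5.2] g 0.295
tx 0.6511 ty 0.9509 tz -0.0642 turn -0.2010 rows~14
```

View pics/w19.png

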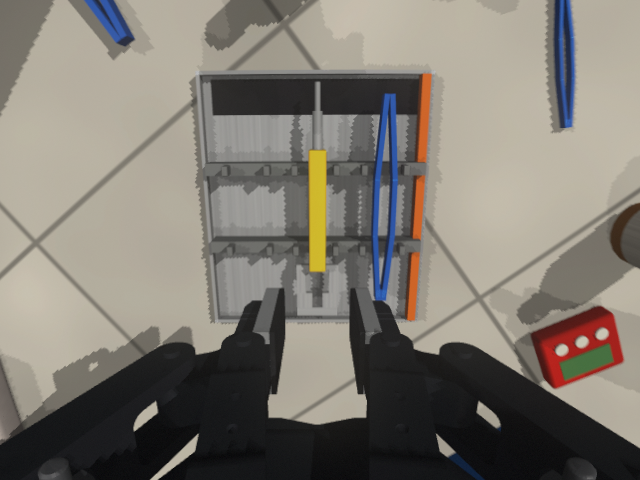

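Emit:
drive_tool:
  deltas:
    - {"tx": 0.65,"ty": 0.95,"tz": -0.06,"turn": -0.2,"jaw": 0.1}
    - {"tx": 0.65,"ty": 0.95,"tz": -0.06,"turn": -0.2,"jaw": 0}
    - {"tx": 0.65,"ty": 0.95,"tz": -0.06,"turn": -0.2,"jaw": 0}
    - {"tx": 0.65,"ty": 0.95,"tz": -0.06,"turn": -0.2,"jaw": 0}
    - {"tx": 0.65,"ty": 0.95,"tz": -0.06,"turn": -0.2,"jaw": 0}

```text
time_s: 17.75
tool_pos: [0.5251, -0.0788, 0.3876]
orientation: [-0.051, 0.999, -0.0, 0.0]
ft_force: [1.4, 0.0, 0.3]
grip_width: 0.501
```

```bash
python3 -c "
from h import *
go(0.5295,0.393,.42,-145.1)"
```

```text
t17.75 at [ 0.5251 -0.0788  0.3876] psi -174.16 q [-0.15  0.19 -0.24  1.13  0.   -0.25] F [1.4 0.  0.3] g 0.501
tx -0.0874 ty 0.7814 tz -0.0541 turn -0.0807 rows~9
```

Emit:
drive_tool:
  deltas:
    - {"tx": -0.087,"ty": 0.78,"tz": -0.055,"turn": -0.08,"jaw": 0}
    - {"tx": -0.087,"ty": 0.78,"tz": -0.055,"turn": -0.08,"jaw": 0}
    - {"tx": -0.087,"ty": 0.78,"tz": -0.055,"turn": -0.08,"jaw": 0}
    - {"tx": -0.087,"ty": 0.78,"tz": -0.055,"turn": -0.08,"jaw": 0}
    - {"tx": -0.087,"ty": 0.78,"tz": -0.055,"turn": -0.08,"jaw": 0}

```text
time_s: 18.25
tool_pos: [0.5287, 0.1707, 0.4052]
orientation: [-0.296, 0.955, -0.0, 0.0]
ft_force: [1.1, 0.4, 0.3]
grip_width: 0.5
```

```bash
python3 -c "
from h import *
go(0.5295,0.393,.42,-145.1)"
```

```text
t18.25 at [0.5287 0.1707 0.4052] psi -145.62 q [ 0.31  0.23 -0.16  1.18 -0.   -0.29] F [1.1 0.4 0.3] g 0.500
tx -0.2104 ty 0.3049 tz -0.0247 turn -0.0014 rows~4
```

Emit:
drive_tool:
  deltas:
    - {"tx": -0.21,"ty": 0.305,"tz": -0.02,"turn": -0.001,"jaw": 0}
    - {"tx": -0.21,"ty": 0.305,"tz": -0.02,"turn": -0.001,"jaw": 0}
    - {"tx": -0.21,"ty": 0.305,"tz": -0.02,"turn": -0.001,"jaw": 0}
    - {"tx": -0.21,"ty": 0.305,"tz": -0.02,"turn": -0.001,"jaw": 0}
    - {"tx": -0.21,"ty": 0.305,"tz": -0.02,"turn": -0.001,"jaw": 0}

```text
time_s: 18.75
tool_pos: [0.5293, 0.3948, 0.4166]
orientation: [-0.3, 0.954, 0.001, 0.0]
ft_force: [0.3, 0.2, -0.2]
grip_width: 0.497
```

```bash
python3 -c "
from h import *
go(0.5295,0.393,.33,-145.1)"
```

```text
t18.75 at [0.5293 0.3948 0.4166] psi -145.14 q [0.64 0.43 0.14 1.28 0.   0.03] F [ 0.3  0.2 -0.2] g 0.497
tx 0.0016 ty -0.0028 tz 0.1444 turn -0.0001 rows~2
```

Emit:
drive_tool:
  deltas:
    - {"tx": 0.001,"ty": -0.003,"tz": 0.07,"turn": 0,"jaw": 0}
    - {"tx": 0.001,"ty": -0.003,"tz": 0.144,"turn": 0,"jaw": 0}
    - {"tx": 0.001,"ty": -0.003,"tz": 0.144,"turn": 0,"jaw": 0}
    - {"tx": 0.001,"ty": -0.003,"tz": 0.144,"turn": 0,"jaw": 0}

```text
time_s: 19.15
tool_pos: [0.5304, 0.3888, 0.3302]
orientation: [-0.298, 0.955, -0.0, -0.001]
ft_force: [-0.5, 0.6, 1.3]
grip_width: 0.499
```

```bash
python3 - <<'E'
from h import *
go(0.5295,0.393,.2815,-145.1);w=shot('wrist','w20')
T=r.get_obs()['tool_pos'];a=np.radians(psi());e=np.array([[np.cos(a),np.sin(a)],[np.sin(a),-np.cos(a)]])
m=cv2.inRange(cv2.cvtColor(w['frame'],cv2.COLOR_RGB2HSV),(50,100,40),(85,255,255));k,l,st,c=cv2.connectedComponentsWithStats(m)
i=1+st[1:,4].argmax();pts=np.argwhere(l==i)[:,::-1]
D=bydepth(w,pts)-T;q=D[:,:2]@e.T
for x in np.arange(-.06,.06,.01):
    s=abs(q[:,0]-x)<.003
    if s.sum()>5: print(round(x,2),np.percentile(q[s,1],[5,95]).round(4),'z',np.percentile(D[s,2]+T[2],[10,50,90]).round(4))
print(st[i],np.percentile(q[:,0],[.2,99.8]),T,psi())
E
```

```text
t19.15 at [0.5304 0.3888 0.3302] psi -145.33 q [ 0.63  0.46 -0.01  1.11  0.    0.03] F [-0.5  0.6  1.3] g 0.499
tx -0.0029 ty 0.0067 tz 0.0812 turn -0.0006 rows~1
-0.05 [0.0187 0.0188] z [0.0079 0.0084 0.0091]
-0.04 [-0.0019  0.0097] z [0.1586 0.1593 0.16  ]
-0.03 [-0.002  0.01 ] z [0.1526 0.1545 0.1563]
-0.02 [-0.002   0.0098] z [0.1457 0.1476 0.1494]
-0.01 [-0.002  0.01 ] z [0.1386 0.1406 0.1425]
0.0 [-0.0021  0.0098] z [0.1317 0.1336 0.1355]
0.01 [-0.0024  0.01  ] z [0.1247 0.1266 0.1284]
0.02 [-0.0021  0.0098] z [0.1174 0.1194 0.1214]
0.03 [-0.0022  0.01  ] z [0.1106 0.1125 0.1143]
0.04 [-0.0022  0.0097] z [0.1039 0.1058 0.1074]
[ 311  182   32  212 6322] [-0.04875333  0.06914209] [0.53117576 0.38919805 0.33196176] -145.34299780515255
```

View pics/w20.png

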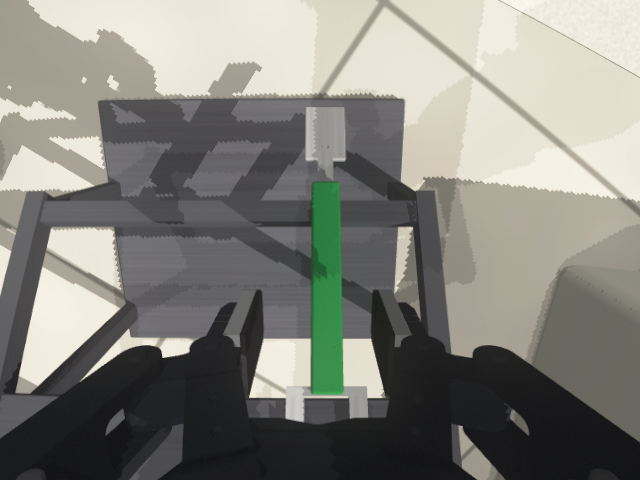

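Emit:
drive_tool:
  deltas:
    - {"tx": -0.005,"ty": 0.007,"tz": 0.03,"turn": -0.001,"jaw": 0}
    - {"tx": -0.005,"ty": 0.007,"tz": 0.06,"turn": -0.001,"jaw": 0}
    - {"tx": -0.005,"ty": 0.007,"tz": 0.08,"turn": -0.001,"jaw": 0}
    - {"tx": -0.005,"ty": 0.007,"tz": 0.08,"turn": -0.001,"jaw": 0}

```text
time_s: 19.6
tool_pos: [0.531, 0.394, 0.2823]
orientation: [-0.301, 0.954, -0.0, -0.0]
ft_force: [-0.9, 0.6, -0.8]
grip_width: 0.501
```

```bash
python3 -c "
from h import *
go(0.531,0.394,.2815,-145.1);shot('wrist','w21')"
```

```text
t19.60 at [0.531  0.394  0.2823] psi -144.99 q [ 0.64  0.49 -0.07  1.01 -0.    0.03] F [-0.9  0.6 -0.8] g 0.501
tx 0.0000 ty -0.0001 tz 0.0014 turn 0.0003 rows~0
```

View pics/w21.png

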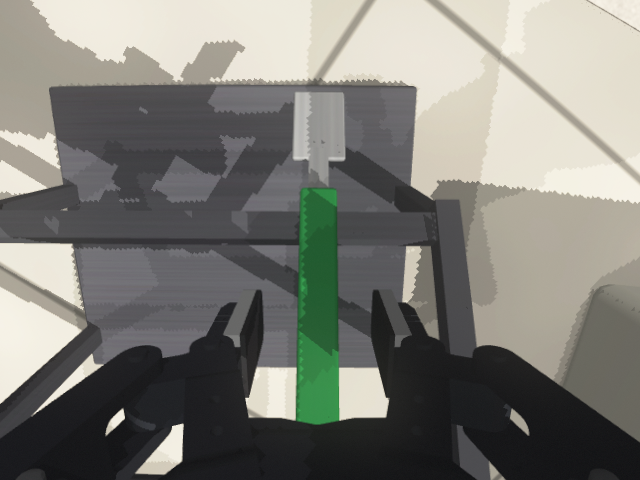

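Emit:
drive_tool:
  deltas:
    - {"tx": 0,"ty": 0,"tz": 0,"turn": 0,"jaw": 0.3}
    - {"tx": 0,"ty": 0,"tz": 0,"turn": 0,"jaw": 0.9}
    - {"tx": 0,"ty": 0,"tz": 0,"turn": 0,"jaw": 0.9}
    - {"tx": 0,"ty": 0,"tz": 0,"turn": 0,"jaw": 0.9}
    - {"tx": 0,"ty": 0,"tz": 0,"turn": 0,"jaw": 0.9}
  newtons: 30

```text
time_s: 20.15
tool_pos: [0.5312, 0.3945, 0.2834]
orientation: [-0.301, 0.954, 0.0, 0.001]
ft_force: [-0.9, -0.9, 5.4]
grip_width: 0.16
```

Emit:
drive_tool:
  deltas:
    - {"tx": 0,"ty": 0,"tz": -0.003,"turn": 0,"jaw": 0.9}
    - {"tx": 0,"ty": 0,"tz": -0.004,"turn": 0,"jaw": 0.9}
    - {"tx": 0,"ty": 0,"tz": -0.004,"turn": 0,"jaw": 0.9}

```text
time_s: 20.45
tool_pos: [0.5309, 0.3943, 0.2844]
orientation: [-0.301, 0.954, 0.0, 0.0]
ft_force: [1.0, -0.2, 0.2]
grip_width: 0.158
```

Same as the probe: push 22 mm up the slope.

Emit:
drive_tool:
  deltas:
    - {"tx": -0.006,"ty": 0,"tz": -0.0042,"turn": 0,"jaw": 0.9}
    - {"tx": -0.012,"ty": 0,"tz": -0.0084,"turn": 0,"jaw": 0.9}
    - {"tx": -0.018,"ty": 0,"tz": -0.0126,"turn": 0,"jaw": 0.9}
    - {"tx": -0.024,"ty": 0,"tz": -0.0168,"turn": 0,"jaw": 0.9}
    - {"tx": -0.03,"ty": 0,"tz": -0.021,"turn": 0,"jaw": 0.9}

```text
time_s: 20.95
tool_pos: [0.5459, 0.4048, 0.2971]
orientation: [-0.301, 0.954, -0.0, 0.0]
ft_force: [0.0, 0.7, -0.6]
grip_width: 0.159
```

Emit:
drive_tool:
  deltas:
    - {"tx": 0,"ty": 0,"tz": 0,"turn": 0,"jaw": 0.9}

```text
time_s: 21.05
tool_pos: [0.5462, 0.405, 0.2974]
orientation: [-0.301, 0.954, 0.0, 0.0]
ft_force: [0.4, -0.6, -1.3]
grip_width: 0.164
```

```bash
python3 -c "
from h import *
go(0.5309+.01474,0.3943+.0103,.2844+.0126,-145.1);shot('wrist','w22')"
```

```text
t21.05 at [0.5462 0.405  0.2974] psi -144.97 q [ 0.64  0.52  0.01  1.06 -0.    0.03] F [ 0.4 -0.6 -1.3] g 0.164
tx 0.0011 ty -0.0001 tz 0.0007 turn 0.0004 rows~0
```

View pics/w22.png

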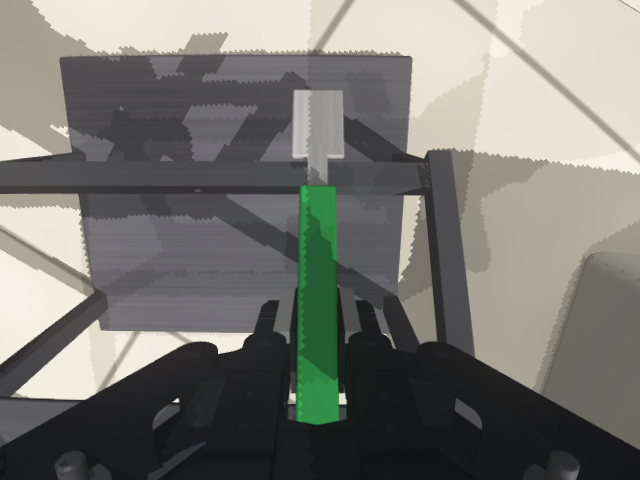

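Emit:
drive_tool:
  deltas:
    - {"tx": 0.003,"ty": 0,"tz": -0.004,"turn": 0,"jaw": 0.9}
    - {"tx": 0.006,"ty": 0,"tz": -0.0085,"turn": 0,"jaw": 0.9}
    - {"tx": 0.009,"ty": 0,"tz": -0.013,"turn": 0,"jaw": 0.9}

```text
time_s: 21.4
tool_pos: [0.5409, 0.4013, 0.305]
orientation: [-0.301, 0.954, -0.0, -0.0]
ft_force: [0.1, -0.6, 0.2]
grip_width: 0.157
```

Emit:
drive_tool:
  deltas:
    - {"tx": 0.004,"ty": 0,"tz": -0.006,"turn": 0,"jaw": 0.9}
    - {"tx": 0.008,"ty": 0,"tz": -0.012,"turn": 0,"jaw": 0.9}
    - {"tx": 0.013,"ty": 0,"tz": -0.019,"turn": 0,"jaw": 0.9}
    - {"tx": 0.018,"ty": 0,"tz": -0.026,"turn": 0,"jaw": 0.9}
    - {"tx": 0.018,"ty": 0,"tz": -0.08,"turn": 0,"jaw": 0.9}

```text
time_s: 21.9
tool_pos: [0.5307, 0.3941, 0.3494]
orientation: [-0.301, 0.954, -0.001, -0.004]
ft_force: [-0.1, 0.4, -1.6]
grip_width: 0.161
```

```bash
python3 -c "
from h import *
b=np.radians(-37.3);ex=np.array([np.cos(b),np.sin(b)]);ey=np.array([-ex[1],ex[0]])
p3=np.array([.5097,-.3268])-.055*ey;print(p3)
go(*p3,.42,142.7);s=shot('scene','s23')
cv2.imwrite('pics/c23.png',cv2.resize(s['frame'][120:260,320:460,::-1],None,fx=4,fy=4,interpolation=cv2.INTER_CUBIC))"
```

```text
[ 0.47637064 -0.37055104]
t21.90 at [0.5307 0.3941 0.3494] psi -144.97 q [0.64 0.46 0.03 1.16 0.   0.03] F [-0.1  0.4 -1.6] g 0.161
tx 0.8066 ty -0.9916 tz -0.1114 turn 0.2009 rows~15
```

View pics/c23.png

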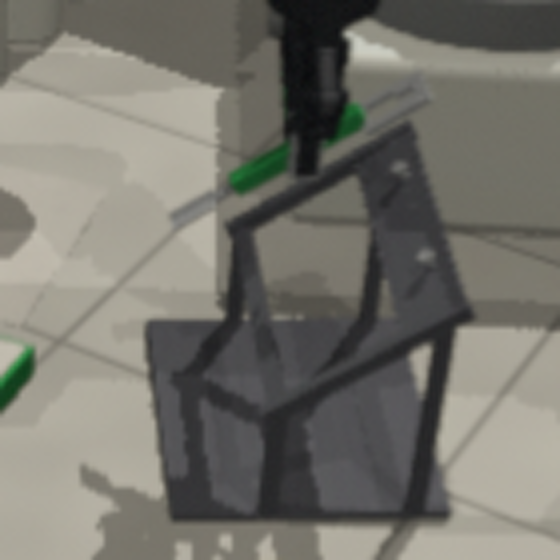

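Emit:
drive_tool:
  deltas:
    - {"tx": 0,"ty": 0,"tz": -0.08,"turn": 0,"jaw": 0.9}
    - {"tx": 0.2,"ty": -0.24,"tz": -0.12,"turn": 0.05,"jaw": 0.9}
    - {"tx": 0.3,"ty": -0.36,"tz": -0.12,"turn": 0.1,"jaw": 0.9}
    - {"tx": 0.4,"ty": -0.48,"tz": -0.12,"turn": 0.2,"jaw": 0.9}
    - {"tx": 0.5,"ty": -0.6,"tz": -0.12,"turn": 0.2,"jaw": 0.9}

```text
time_s: 22.45
tool_pos: [0.5152, 0.195, 0.416]
orientation: [-0.003, 1.0, 0.0, 0.001]
ft_force: [2.1, -0.2, -0.4]
grip_width: 0.155
```

```bash
python3 -c "
from h import *
go(0.479,-0.3725,.42,142.7)"
```

```text
t22.45 at [0.5152 0.195  0.416 ] psi -179.66 q [ 0.36  0.22 -0.15  1.2  -0.    0.36] F [ 2.1 -0.2 -0.4] g 0.155
tx 0.0660 ty -0.9455 tz -0.0072 turn 0.1046 rows~11
```

Emit:
drive_tool:
  deltas:
    - {"tx": 0.06,"ty": -0.94,"tz": -0.007,"turn": 0.05,"jaw": 0.9}
    - {"tx": 0.06,"ty": -0.94,"tz": -0.007,"turn": 0.05,"jaw": 0.9}
    - {"tx": 0.06,"ty": -0.94,"tz": -0.007,"turn": 0.1,"jaw": 0.9}
    - {"tx": 0.06,"ty": -0.94,"tz": -0.007,"turn": 0.104,"jaw": 0.9}
    - {"tx": 0.06,"ty": -0.94,"tz": -0.007,"turn": 0.104,"jaw": 0.9}

```text
time_s: 22.95
tool_pos: [0.5021, -0.0549, 0.4177]
orientation: [0.317, 0.948, 0.0, 0.001]
ft_force: [0.7, 0.9, -0.6]
grip_width: 0.156
```

```bash
python3 -c "
from h import *
go(0.479,-0.3725,.42,142.7)"
```

```text
t22.95 at [ 0.5021 -0.0549  0.4177] psi 142.98 q [-0.11  0.13 -0.25  1.19 -0.    0.54] F [ 0.7  0.9 -0.6] g 0.156
tx -0.2880 ty -0.4457 tz -0.0037 turn 0.0008 rows~6
```

Emit:
drive_tool:
  deltas:
    - {"tx": -0.288,"ty": -0.445,"tz": 0,"turn": 0.001,"jaw": 0.9}
    - {"tx": -0.288,"ty": -0.445,"tz": 0,"turn": 0.001,"jaw": 0.9}
    - {"tx": -0.288,"ty": -0.445,"tz": 0,"turn": 0.001,"jaw": 0.9}
    - {"tx": -0.288,"ty": -0.445,"tz": 0,"turn": 0.001,"jaw": 0.9}
    - {"tx": -0.288,"ty": -0.445,"tz": 0,"turn": 0.001,"jaw": 0.9}

```text
time_s: 23.45
tool_pos: [0.4851, -0.3045, 0.4177]
orientation: [0.319, 0.948, -0.0, 0.001]
ft_force: [1.0, -0.3, -0.6]
grip_width: 0.158
```

```bash
python3 -c "
from h import *
go(0.479,-0.3725,.25,142.7)"
```

```text
t23.45 at [ 0.4851 -0.3045  0.4177] psi 142.84 q [-0.56  0.26 -0.09  1.22  0.    0.09] F [ 1.  -0.3 -0.6] g 0.158
tx -0.0599 ty -0.0966 tz 0.2795 turn 0.0004 rows~4
```

Emit:
drive_tool:
  deltas:
    - {"tx": -0.06,"ty": -0.097,"tz": 0,"turn": 0,"jaw": 0.9}
    - {"tx": -0.06,"ty": -0.097,"tz": 0.08,"turn": 0,"jaw": 0.9}
    - {"tx": -0.06,"ty": -0.097,"tz": 0.16,"turn": 0,"jaw": 0.9}
    - {"tx": -0.06,"ty": -0.097,"tz": 0.24,"turn": 0,"jaw": 0.9}
    - {"tx": -0.06,"ty": -0.097,"tz": 0.28,"turn": 0,"jaw": 0.9}
  newtons: 22

```text
time_s: 23.95
tool_pos: [0.4775, -0.3698, 0.2449]
orientation: [0.319, 0.948, 0.001, -0.002]
ft_force: [0.3, 1.3, -0.9]
grip_width: 0.157
```

Emit:
drive_tool:
  deltas:
    - {"tx": 0,"ty": 0,"tz": 0,"turn": 0,"jaw": 0.9}

```text
time_s: 24.05
tool_pos: [0.4774, -0.3693, 0.2451]
orientation: [0.319, 0.948, 0.001, -0.003]
ft_force: [0.1, 0.7, -0.7]
grip_width: 0.155
```

```bash
cat > tr.py <<'E'
from h import *
import sys
go(0.479,-0.3725,.23,142.7);w=shot('wrist',sys.argv[1])
T=r.get_obs()['tool_pos'];a=np.radians(psi());e=np.array([[np.cos(a),np.sin(a)],[np.sin(a),-np.cos(a)]])
P=bydepth(w,[(u,v) for v in range(60,420) for u in range(60,620)])
q=(P[:,:2]-T[:2])@e.T
for x0 in(.037,-.029):
    s=(abs(q[:,0]-x0)<.008)&(P[:,2]>.028)&(P[:,2]<.037)
    h,ed=np.histogram(q[s,1],bins=np.arange(-.05,.14,.002)); print([(round(float(k)*1000+1),int(n)) for k,n in zip(ed,h) if n>3])
s=(P[:,2]>.0195)&(P[:,2]<.0245)
h,ed=np.histogram(q[s,0],bins=np.arange(-.05,.05,.001));print([(round(float(k)*1000,1),int(n)) for k,n in zip(ed,h) if n>20])
m=cv2.inRange(cv2.cvtColor(w['frame'],cv2.COLOR_RGB2HSV),(50,100,40),(85,255,255));k,l,st,c=cv2.connectedComponentsWithStats(m)
i=1+st[1:,4].argmax();pts=np.argwhere(l==i)[:,::-1]
D=bydepth(w,pts)-T;q=D[:,:2]@e.T
for x in np.arange(-.06,.06,.01):
    s=abs(q[:,0]-x)<.003
    if s.sum()>5: print(round(x,2),np.percentile(q[s,1],[5,95]).round(4),'z',np.percentile(D[s,2]+T[2],[10,50,90]).round(4))
print(st[i],np.percentile(q[:,0],[.2,99.8]))
E
python3 tr.py w24
```

```text
t24.05 at [ 0.4774 -0.3693  0.2451] psi 142.84 q [-0.66  0.43 -0.26  0.89 -0.   -0.01] F [ 0.1  0.7 -0.7] g 0.155
tx -0.0055 ty -0.0026 tz 0.0251 turn 0.0004 rows~0
[(-21, 52), (-19, 84), (-17, 79), (11, 34), (13, 76), (15, 82), (17, 8), (33, 59), (35, 78), (37, 72), (39, 10), (47, 200), (49, 121), (51, 121), (53, 118), (55, 122), (57, 115), (59, 121), (61, 59), (67, 128), (69, 74), (71, 43), (87, 6), (89, 164), (91, 84), (93, 38), (99, 64), (101, 282), (103, 132), (105, 36), (111, 34), (113, 310), (115, 132), (117, 45), (121, 140), (123, 104), (125, 61), (127, 8)]
[(33, 4), (35, 40), (37, 47), (47, 172), (49, 90), (51, 95), (53, 95), (55, 78), (57, 78), (59, 73), (61, 23), (65, 7), (67, 116), (69, 72), (71, 32), (87, 13), (89, 129), (91, 74), (93, 34), (99, 84), (101, 186), (103, 86), (105, 8), (111, 49), (113, 241), (115, 101), (117, 19), (121, 114), (123, 81), (125, 66)]
[(-38.0, 27), (-37.0, 94), (-36.0, 115), (-35.0, 127), (-34.0, 137), (-33.0, 140), (-32.0, 155), (-31.0, 172), (-30.0, 185), (-29.0, 242), (-28.0, 399), (-27.0, 115), (28.0, 62), (29.0, 281), (30.0, 287), (31.0, 304), (32.0, 288), (33.0, 294), (34.0, 285), (35.0, 319), (36.0, 353), (37.0, 439), (38.0, 556), (39.0, 113)]
-0.02 [-0.0046  0.0076] z [0.1108 0.1117 0.1125]
-0.01 [-0.0047  0.0075] z [0.1049 0.1068 0.1088]
0.0 [-0.0046  0.0075] z [0.0981 0.1001 0.1018]
0.01 [-0.0047  0.008 ] z [0.0912 0.0933 0.0953]
0.02 [-0.0045  0.0075] z [0.0844 0.0863 0.0881]
0.03 [-0.0046  0.0076] z [0.0776 0.0795 0.0813]
0.04 [-0.0047  0.0078] z [0.0706 0.0726 0.0743]
0.05 [-0.0043  0.0076] z [0.0657 0.0667 0.0678]
[ 296  186   43  239 9391] [-0.01806419  0.07081078]
```

View pics/w24.png

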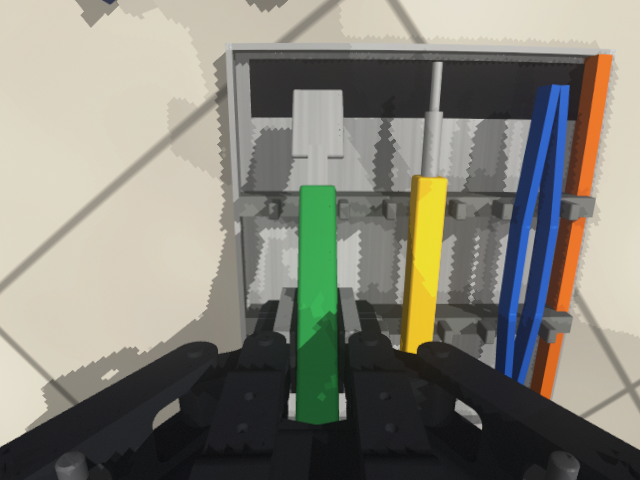

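Emit:
drive_tool:
  deltas:
    - {"tx": -0.005,"ty": -0.004,"tz": 0,"turn": 0,"jaw": 0.9}
    - {"tx": -0.005,"ty": -0.004,"tz": 0.015,"turn": 0,"jaw": 0.9}
    - {"tx": -0.005,"ty": -0.004,"tz": 0.025,"turn": 0,"jaw": 0.9}

```text
time_s: 24.4
tool_pos: [0.481, -0.3749, 0.2353]
orientation: [0.319, 0.948, -0.001, 0.002]
ft_force: [-0.5, 0.8, -0.8]
grip_width: 0.161
```

```bash
python3 tr.py w25
```

```text
t24.40 at [ 0.481  -0.3749  0.2353] psi 142.85 q [-0.66  0.44 -0.26  0.86  0.   -0.01] F [-0.5  0.8 -0.8] g 0.161
tx 0.0051 ty 0.0012 tz 0.0088 turn 0.0004 rows~0
[(-19, 38), (-17, 88), (-15, 102), (13, 21), (15, 94), (17, 93), (19, 33), (35, 35), (37, 112), (39, 90), (41, 28), (49, 202), (51, 159), (53, 134), (55, 138), (57, 142), (59, 139), (61, 149), (63, 56), (69, 148), (71, 90), (73, 74), (91, 178), (93, 94), (95, 59), (101, 55), (103, 333), (105, 146), (107, 49), (115, 336), (117, 174), (119, 100), (123, 91), (125, 166), (127, 80), (129, 17)]
[(35, 40), (37, 88), (39, 84), (41, 22), (49, 181), (51, 93), (53, 87), (55, 73), (57, 69), (59, 79), (61, 80), (63, 26), (69, 130), (71, 78), (73, 54), (91, 150), (93, 92), (95, 57), (101, 25), (103, 244), (105, 111), (107, 44), (113, 64), (115, 276), (117, 103), (119, 24), (123, 86), (125, 127), (127, 80), (129, 12)]
[(-44.0, 30), (-34.0, 28), (-33.0, 116), (-32.0, 110), (-31.0, 141), (-30.0, 145), (-29.0, 186), (-28.0, 184), (-27.0, 190), (-26.0, 222), (-25.0, 285), (-24.0, 434), (-23.0, 145), (32.0, 72), (33.0, 282), (34.0, 315), (35.0, 327), (36.0, 318), (37.0, 329), (38.0, 333), (39.0, 352), (40.0, 385), (41.0, 501), (42.0, 645), (43.0, 70)]
-0.02 [-0.0045  0.0076] z [0.0994 0.1009 0.1025]
-0.01 [-0.0047  0.0077] z [0.0925 0.0945 0.0966]
0.0 [-0.0045  0.0077] z [0.0856 0.0876 0.0895]
0.01 [-0.0046  0.0078] z [0.0784 0.0805 0.0826]
0.02 [-0.0043  0.0077] z [0.0716 0.0735 0.0752]
0.03 [-0.0045  0.0078] z [0.0646 0.0665 0.0684]
0.04 [-0.0044  0.008 ] z [0.0575 0.0594 0.0614]
[ 296  185   43  240 9392] [-0.02193576  0.06820145]
```

View pics/w25.png

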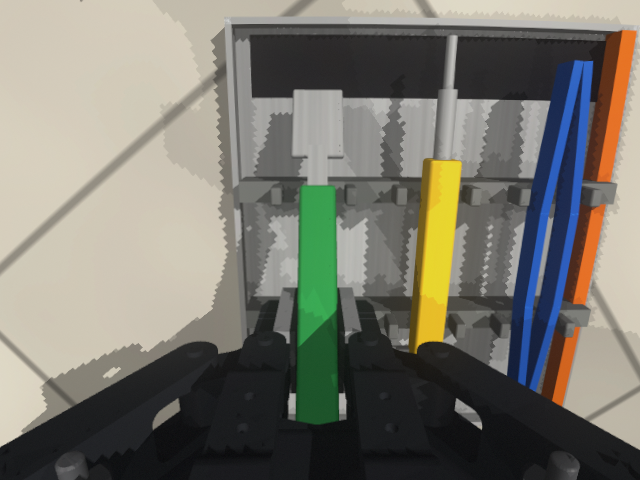

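Emit:
drive_tool:
  deltas:
    - {"tx": 0.001,"ty": -0.001,"tz": 0.01,"turn": 0,"jaw": 0.9}
    - {"tx": 0.001,"ty": -0.001,"tz": 0.02,"turn": 0,"jaw": 0.9}
    - {"tx": 0.001,"ty": -0.001,"tz": 0.028,"turn": 0,"jaw": 0.9}
    - {"tx": 0.001,"ty": -0.001,"tz": 0.035,"turn": 0,"jaw": 0.9}
    - {"tx": 0.001,"ty": -0.001,"tz": 0.042,"turn": 0,"jaw": 0.9}

```text
time_s: 24.95
tool_pos: [0.4801, -0.375, 0.2094]
orientation: [0.318, 0.948, -0.0, 0.001]
ft_force: [2.9, -2.2, 4.4]
grip_width: 0.16
```

Emit:
drive_tool:
  deltas:
    - {"tx": 0,"ty": 0,"tz": 0.007,"turn": 0,"jaw": 0.9}
    - {"tx": 0,"ty": 0,"tz": 0.014,"turn": 0,"jaw": 0.9}

```text
time_s: 25.15
tool_pos: [0.4793, -0.3743, 0.2003]
orientation: [0.319, 0.948, 0.0, -0.0]
ft_force: [0.3, -0.5, 5.9]
grip_width: 0.159
```

```bash
python3 tr.py w26 | sed -n '1,2p;4,20p'
```

```text
t25.15 at [ 0.4793 -0.3743  0.2003] psi 142.85 q [-0.66  0.48 -0.3   0.79 -0.   -0.01] F [ 0.3 -0.5  5.9] g 0.159
tx 0.0022 ty 0.0022 tz -0.0495 turn 0.0004 rows~1
[(71, 6), (73, 20), (91, 181), (93, 141), (95, 111), (97, 14), (101, 6), (103, 354), (105, 181), (107, 94), (113, 19), (115, 422), (117, 199), (119, 84), (123, 38), (125, 249), (127, 53), (129, 8)]
[(-34.0, 44), (-33.0, 74), (-32.0, 73), (-31.0, 95), (-30.0, 105), (-29.0, 105), (-28.0, 133), (-27.0, 144), (-26.0, 210), (-25.0, 415), (-24.0, 77), (-11.0, 21), (0.0, 25), (3.0, 23), (5.0, 21), (6.0, 21), (10.0, 23), (12.0, 23), (14.0, 21), (21.0, 21), (23.0, 21), (24.0, 24), (25.0, 22), (31.0, 101), (32.0, 398), (33.0, 393), (34.0, 397), (35.0, 397), (36.0, 414), (37.0, 415), (38.0, 449), (39.0, 504), (40.0, 644), (41.0, 845), (42.0, 84)]
-0.02 [-0.0044  0.0076] z [0.0598 0.0611 0.0624]
-0.01 [-0.0047  0.0076] z [0.0559 0.0571 0.0584]
0.0 [-0.0044  0.0077] z [0.052  0.0533 0.0546]
0.01 [-0.0047  0.008 ] z [0.048  0.0494 0.051 ]
0.02 [-0.0047  0.0077] z [0.0442 0.0454 0.0467]
0.03 [-0.0045  0.0078] z [0.0403 0.0415 0.0427]
0.04 [-0.0048  0.0076] z [0.0363 0.0375 0.0387]
0.05 [-0.0043  0.0076] z [0.0328 0.0339 0.035 ]
[ 296  178   43  247 9960] [-0.02496709  0.06885838]
```

View pics/w26.png

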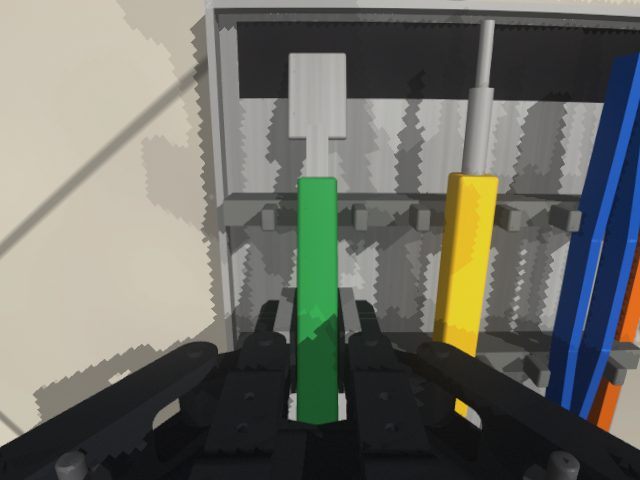

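Emit:
drive_tool:
  deltas:
    - {"tx": 0,"ty": 0,"tz": 0.006,"turn": 0,"jaw": 0.9}
    - {"tx": 0,"ty": 0,"tz": 0.012,"turn": 0,"jaw": 0.9}
    - {"tx": 0,"ty": 0,"tz": 0.018,"turn": 0,"jaw": 0.9}
    - {"tx": 0,"ty": 0,"tz": 0.023,"turn": 0,"jaw": 0.9}

```text
time_s: 25.6
tool_pos: [0.4798, -0.3748, 0.187]
orientation: [0.319, 0.948, -0.0, 0.001]
ft_force: [2.2, -2.2, 7.3]
grip_width: 0.157
```

Emit:
drive_tool:
  deltas:
    - {"tx": 0,"ty": 0,"tz": 0.004,"turn": 0,"jaw": 0.9}
    - {"tx": 0,"ty": 0,"tz": 0.008,"turn": 0,"jaw": 0.9}
    - {"tx": 0,"ty": 0,"tz": 0.008,"turn": 0,"jaw": 0.9}

```text
time_s: 25.9
tool_pos: [0.4801, -0.375, 0.1823]
orientation: [0.319, 0.948, -0.0, 0.001]
ft_force: [3.0, -1.7, 5.3]
grip_width: 0.157
```

```bash
python3 tr.py w27 | sed -n '1,2p;5,20p'
```

```text
t25.90 at [ 0.4801 -0.375   0.1823] psi 142.85 q [-0.66  0.5  -0.31  0.75  0.   -0.01] F [ 3.  -1.7  5.3] g 0.157
tx 0.0037 ty 0.0022 tz -0.0796 turn 0.0004 rows~1
[(-33.0, 42), (-32.0, 63), (-31.0, 65), (-30.0, 66), (-29.0, 84), (-28.0, 83), (-27.0, 108), (-26.0, 127), (-25.0, 179), (-24.0, 336), (-23.0, 136), (5.0, 172), (6.0, 39), (9.0, 147), (10.0, 56), (32.0, 25), (33.0, 439), (34.0, 484), (35.0, 480), (36.0, 482), (37.0, 477), (38.0, 502), (39.0, 552), (40.0, 602), (41.0, 815), (42.0, 1053), (43.0, 303)]
-0.03 [-0.0048  0.0076] z [0.0363 0.037  0.0377]
-0.02 [-0.0044  0.0075] z [0.0362 0.037  0.0377]
-0.01 [-0.0045  0.0077] z [0.0362 0.0369 0.0376]
0.0 [-0.0047  0.0078] z [0.0361 0.0368 0.0375]
0.01 [-0.0048  0.0081] z [0.0358 0.0367 0.0376]
0.02 [-0.0045  0.0076] z [0.0357 0.0365 0.0372]
0.03 [-0.0046  0.0075] z [0.0356 0.0363 0.0371]
0.04 [-0.0047  0.0077] z [0.0354 0.0363 0.037 ]
0.05 [-0.0043  0.0076] z [0.0351 0.0361 0.0369]
[  294   178    47   247 10443] [-0.03187008  0.06900238]
```

Level at rail height. Release and rise.

Emit:
drive_tool:
  deltas:
    - {"tx": 0,"ty": 0,"tz": 0.0005,"turn": 0,"jaw": 0.5}
    - {"tx": 0,"ty": 0,"tz": -0.001,"turn": 0,"jaw": 0.4}
    - {"tx": 0,"ty": 0,"tz": -0.001,"turn": 0,"jaw": 0.4}

```text
time_s: 26.25
tool_pos: [0.4787, -0.3739, 0.1816]
orientation: [0.319, 0.948, 0.0, -0.001]
ft_force: [0.3, 0.6, 0.2]
grip_width: 0.303
```

Emit:
drive_tool:
  deltas:
    - {"tx": 0,"ty": 0,"tz": -0.02,"turn": 0,"jaw": 0.4}
    - {"tx": 0,"ty": 0,"tz": -0.08,"turn": 0,"jaw": 0.4}
    - {"tx": -0.03,"ty": 0.03,"tz": -0.16,"turn": 0,"jaw": 0.4}
    - {"tx": -0.06,"ty": 0.06,"tz": -0.24,"turn": 0,"jaw": 0.4}
    - {"tx": -0.08,"ty": 0.09,"tz": -0.32,"turn": 0,"jaw": 0.4}

```text
time_s: 26.75
tool_pos: [0.5461, -0.3616, 0.3668]
orientation: [0.319, 0.948, -0.0, 0.0]
ft_force: [1.1, -0.2, -0.6]
grip_width: 0.298
```

```bash
python3 chk.py w28
```

```text
f [ 382   23   29  229 3260] min [-0.0897  0.0455] max [0.0779 0.0651] tilt [ 0.002 -0.003] z 0.0342
probe [ 315   85   20  135 2495] min [-0.0478 -0.0056] max [0.051  0.0083] tilt [ 0.    -0.013] z 0.0363
spat [ 238   87   25  134 2639] min [-0.0465 -0.0612] max [ 0.0519 -0.0461] tilt [-0.    -0.076] z 0.0363
```

View pics/w28.png

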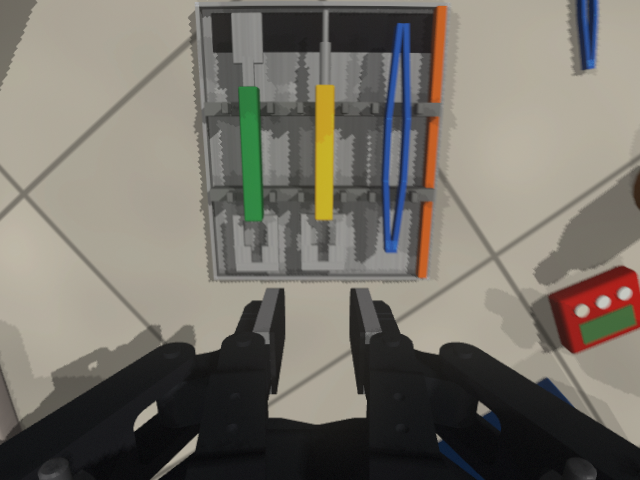

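Emit:
drive_tool:
  deltas:
    - {"tx": -0.03,"ty": 0,"tz": -0.05,"turn": 0,"jaw": 0.4}
    - {"tx": -0.03,"ty": 0,"tz": -0.05,"turn": 0,"jaw": 0.4}
    - {"tx": -0.03,"ty": 0,"tz": -0.05,"turn": 0,"jaw": 0.4}

```text
time_s: 27.1
tool_pos: [0.5602, -0.3727, 0.395]
orientation: [0.318, 0.948, -0.0, 0.001]
ft_force: [0.7, 0.2, -1.6]
grip_width: 0.299
```

```bash
python3 chk.py w29; python3 - <<'E'
from h import *
w=load('w29');c=np.array([0.5097,-0.3268]);b=np.radians(-37.3);e=np.array([[np.cos(b),np.sin(b)],[-np.sin(b),np.cos(b)]])
g=lambda p:onplane(w,[p],0)
v,u=np.mgrid[0:300,200:440];P=bydepth(w,np.c_[u.ravel(),v.ravel()]);q=(P[:,:2]-c)@e.T
for nm,y in(('probe',0.001),('spat',-.0535)):
    s=(abs(q[:,0])<.045)&(abs(q[:,1]-y)<.0045)&(P[:,2]>.03);k=np.linalg.lstsq(np.c_[q[s],np.ones(s.sum())],P[s,2],rcond=None)[0];print(nm,s.sum(),k[:2].round(3),np.median(P[s,2]))
a=load('scene0');n=shot('scene','s29')
d=cv2.absdiff(a['frame'],n['frame']).max(2);cv2.imwrite('pics/diff.png',np.hstack([d]))
print(r.get_obs()['qvel'].round(3))
E
```

```text
f [ 377    6   27  216 2922] min [-0.0898  0.0447] max [0.0781 0.0644] tilt [0.002 0.012] z 0.0341
probe [ 315   63   18  128 2190] min [-0.0483 -0.006 ] max [0.051  0.0076] tilt [ 0.001 -0.016] z 0.0363
spat [ 244   65   23  127 2284] min [-0.047  -0.0613] max [ 0.0519 -0.0463] tilt [ 0.001 -0.055] z 0.0363
probe 1268 [ 0.002 -0.008] 0.03641316840927444
spat 1281 [0.001 0.003] 0.03640102492124553
[-0.001  0.004 -0.012  0.     0.     0.002]
```

View pics/s29.png

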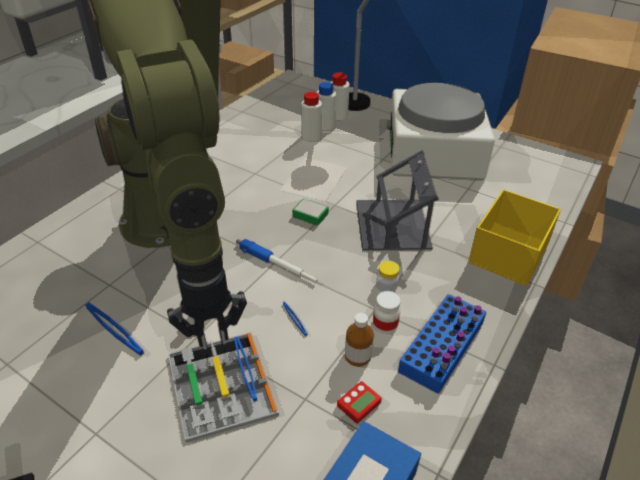

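View pics/diff.png

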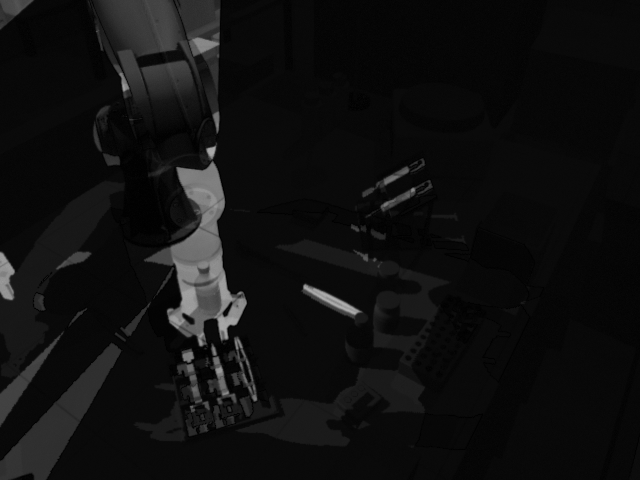

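```bash
python3 -c "
from h import *
shot('top','t30')"
```

```text
(no output)
```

View pics/t30.png

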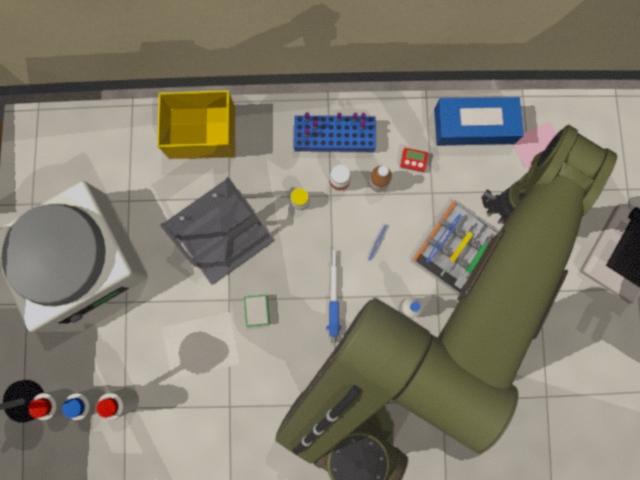

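The saline bottle is still at (412,307), as at the start, and all the other things are in place. Handing in.

```bash
python3 -c "
from workcell import r
print(r.close_job(), r.get_obs()['time_s'])"
```

```text
the job is handed in; nothing more can be done
the job is handed in; nothing more can be done
```

The smear kit is packed and handed in at about 27 s of the 72 s allowed. The hand-in reports no verdict, so what follows comes from my own last checks.

**What I did:**
- **Forceps:** I took the middle-sized pair (168 mm; the others measured about 113 and 226 mm) and laid it in place 1.
- **Probe and spatula:** I pushed each 22 mm up the slope and lifted it off square. Wrist forces at the rack stayed under about 7 N. The tool cannot tilt, so I levelled each one by lowering it onto the tray until it pivoted in a light grip, then let it go. The probe is in place 2 and the spatula in place 3.

**Last checks (wrist camera, tray frame; calibration good to about 2 mm):**

| Instrument | x (mm) | y (mm) | Lengthwise tilt (rad) |
|---|---|---|---|
| Forceps (mid-grip) | 0 | +55 | 0.002 |
| Probe (mid-handle) | +1.4 | +1 | 0.002 |
| Spatula (mid-handle) | +2.5 | −54 | 0.001 |

- **Height and tips:** all three lie at the rails' height, with their tips towards the black pad.
- **Bystanders:** the scene and top pictures show them all where they started.
- **A check that disagreed:** the plain fit gave the spatula a sideways tilt of −0.06 to −0.08 rad. That fit included pixels on the handle's side face; using only the top face it gave 0.003 rad.
- **Other notes:** one move was refused for a missing number and nothing moved. Setting down the forceps briefly reached a vertical wrist force of 26 N.

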